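# Pack the candle holders top to tail

## Task

Finish packing the three brass candle holders into their walnut tray, where they only fit in one row, top to tail: leave the one already in the tray upside down at its end, stand another right way up in the middle with its base tucked under its neighbour's, close the row up, then put the last one in upside down at the other end. Set them in gently; in the end all three must stand straight, square and in line on the tray floor. Leave the other bar things where they are.

Things in the scene. Friction and masses are not known exactly. Their poses are not given: they have to be found in the camera images.
- tray: Fixed walnut tray, 86 mm wide (x), 191 mm long (y); origin on the worktop under its centre, z up. Inside 70 x 167 mm, floor 8 mm above the worktop; end boards 74 mm high, 12 thick; long sides 24 mm high, 8 thick. In a top-to-tail row a base meets the next cup lip at 50 mm between centres, so three take 162 mm of the 167.
- tray_floor (a point): Centre of the tray's floor (top of the lining, 8 mm above the worktop); axes as the tray.
- holder_packed_center (a point): Top-hat shaped brass candle holder, 64 mm tall, 0.24 kg, loose: square base 62 x 62 x 10 mm, slim stem (13 mm radius), round cup lip 38 mm across, 10 mm tall. Point: centre, half-way up the axis; z from base to cup, x, y square to the base's sides. Starts upside down in the tray near its +y end, up to 7 mm short of the end board.
- holder_standing_center (a point): Top-hat shaped brass candle holder, 64 mm tall, 0.24 kg, loose: square base 62 x 62 x 10 mm, slim stem (13 mm radius), round cup lip 38 mm across, 10 mm tall. Point: centre, half-way up the axis; z from base to cup, x, y square to the base's sides. Starts upright on the worktop.
- holder_lying_center (a point): Top-hat shaped brass candle holder, 64 mm tall, 0.24 kg, loose: square base 62 x 62 x 10 mm, slim stem (13 mm radius), round cup lip 38 mm across, 10 mm tall. Point: centre, half-way up the axis; z from base to cup, x, y square to the base's sides. Starts on its side on the worktop, on a base edge and the cup lip: axis dips 12.5 degrees to the cup; two base sides stand upright.
- jigger: Bystander: steel double jigger, 44 mm across, 88 mm tall, loose; origin under its centre.
- wine_stopper: Bystander: steel bottle stopper standing on its ball, 37 mm across, 73 mm tall, loose; origin under its centre.
- bottle_opener: Bystander: flat bottle opener with a dark blue handle, 154 mm long and 11 mm thick, loose; origin under its centre.
- coaster: Bystander: dark slate coaster, 92 mm square and 8 mm thick, loose; origin under its centre.
Things that resemble listed ones, but are neither listed nor needed, are in the scene too. What is shaped like the part that bears holder_standing_center but green is not meant. Leave any blue look-alike of the part that bears holder_packed_center alone.

How it is judged:
By the outcome, as a careful person would: the job done as asked, in the order asked, and still so for the second after the job is handed in, with the robot touching nothing.
It also fails if it takes over 54 s, if anything falls off the work surface, if the arm or the gripper's body presses on something with over 40 N, if the wrist force passes 120 N, or if a joint passes its speed limit or range.

## Robot

A 6-joint arm with a two-finger parallel gripper is mounted at the origin on a cart in front of the work surface, level with it; the furniture and walls round the work are solid. World frame = base frame: x ahead of the robot, y to its left, z up, the work surface at z = 0. Lengths are in m, angles in rad, forces in N, time in s.
With the tool pointing down it reaches from about 0.325 to 0.85 m from the base axis. Payload 4.4 kg.
Tool frame: the origin (TCP) lies midway between the tips of the shut fingers; the grasp point (between the pads) lies env.tcp_to_grasp behind it (env.tcp_to_grasp is the distance from the TCP to the grasp point, in m); z points along the fingers, y is the direction in which the jaws open and shut (so a half turn about z gives the same grasp; the last joint's range is limited). The gripper opens to 94 mm and grips with 3 to 60 N. Pads are 16 mm wide; open, the fingers measure 119 mm over their backs; the gripper's body (75 mm by 177 mm) begins 78 mm behind the grasp point.
Start: joints at [-1.444, 0.207, 1.542, -0, 1.393, -0.15], TCP at [0.158, -0.553, 0.205] pointing down, gripper open.
Joint ranges: [-2.73, 2.73], [-0.86, 2.22], [0.23, 2.46], [-1.11, 4.25], [0.08, 2.63], [-2.82, 2.82]. Speed limits (rad/s): [2.79, 2.79, 3.14, 3.14, 3.14, 3.14].

## Interface

Orientations are given as a rotation vector (axis times angle).
In Python, from bench import env gives the robot as it stands.
- The arm moves only by the tool arm_command, never from a script. Its argument "series" is a list that holds one entry, the list of rows, each a list of 4 numbers: the shift along the tool's x, y, z in cm, then the turn about the tool's z in degrees. A call has 1 to 5 rows; each row is the pose to reach, as a shift and turn from the pose commanded when the call began, along the tool's axes at that moment; what a row does not reach only later rows make up. A row lasts 1/12 s, in which the tool goes at most 41.7 mm and 7.16 degrees, less where a joint would pass 70% of its speed; a pose out of reach is approached as far as the arm can. A call with a gripper value outside its range is refused whole. "hand" is the opening in per cent of the stroke, from 0 (shut) to 100 (fully open), set as the call begins (left out, the last holds). The fingers move at their own pace and stop on an object; the grip force is fixed at half the most. Time passes only in rows, so rows that repeat a pose let the fingers close. It gives the time, the measured TCP pose, the force and the opening at its end, in the units of the state.
- env.observe(): the state, without advancing time (a new reading comes with each control period).
- env.grab_frame(name): name is "scene" or "top" or "wrist"; returns a dict with "image" (384x512x3 uint8, blue, green, red), "intrinsics" (3x3 intrinsics, pixels), "k1" (the pictures are not rectified: a ray, as slopes to the right and down, at radius r is drawn at 1 + k1 r^2 times it, then the intrinsics apply), "R" (3x3) and "t" (3): a world point X has camera coordinates R X + t; the wrist camera has in their place "T_tool_cam" (4x4, takes a point from camera to tool coordinates, whose origin is the TCP and whose axes are the flange's). Camera axes: x right, y down, z forward; pixel columns grow to the right and rows downward; lengths in m; the calibration is good to about 2 mm. A picture is of the moment at which its call begins: read the wrist's pose just before it. There is no depth.
- env.finish_job(): hands the job in, once; it reports no verdict.
The state is a dict: "t": time; "joint_positions": joint angles; "joint_vel": joint speeds; "effort": joint torques, N m; "eef_pos": TCP position; "tool_rot": TCP orientation; "contact_force": force on the tool from outside, world axes, zero at the start; "torque": the same for the moment, N m; "opening": finger opening in m.
Only numpy, scipy, OpenCV 4.12 (cv2) and the standard library are available. Lean on these libraries where they do the work, as an engineer would, in place of code of your own. Each camera call takes 0.05 s, during which the arm holds its last target.

## Working session

There is one attempt and no reset: what is moved stays moved. The work goes in short steps, Python scripts to look and compute and a tool call to move; the robot and the scene stay as the last step left them, time stands still between calls to the robot, and variables do not carry over. Pictures are saved under pics/ and viewed, and the job is handed in when it is done.

Besides the shell and the picture viewer there is one more tool, called after "Call:" by a JSON object that holds its "method" and its "body", one argument or row to a line. arm_command: Moves the arm, as the interface text tells. Its arguments: {"type":"object","properties":{"series":{"type":"array","items":{"type":"array","items":{"type":"array","items":{"type":"number"}}}},"hand":{"type":"number"}},"required":["series"]}

```bash
ls -la; mkdir -p pics; python3 - <<'E'
from bench import env
import cv2,json
s=env.observe(); print(s); print(env.tcp_to_grasp)
for n in ["scene","top","wrist"]:
    f=env.grab_frame(n); cv2.imwrite(f"pics/{n}0.png",f["image"])
    print(n,{k:(v.tolist() if hasattr(v,'tolist') else v) for k,v in f.items() if k!="image"})
E
```

```text
total 12
drwxr-xr-x  3 agent agent 4096 Dec  6 08:57 .
drwxr-xr-x 23 root  root  4096 Dec  6 08:57 ..
drwxr-xr-x  2 agent agent 4096 Dec  6 08:57 pics
{'t': 0.0, 'joint_positions': array([-1.44351679e+00,  2.07411543e-01,  1.54296536e+00, -2.39700630e-06,
        1.39351840e+00, -1.50543208e-01]), 'joint_vel': array([ 0.00069105,  0.00048447,  0.00050865,  0.00063269,  0.00066365,
       -0.00183906]), 'effort': array([-1.25343736e-04, -3.70886064e+01, -2.81414241e+01,  6.96731312e-02,
        3.61807470e-02, -1.78911573e-04]), 'eef_pos': array([ 0.1575595 , -0.55213415,  0.20429024]), 'tool_rot': array([-3.10905026e+00, -4.34682648e-01, -3.83379964e-05]), 'contact_force': array([-0.09898243, -0.22553385,  0.42980448]), 'torque': array([-0.01569988,  0.00960697,  0.03191681]), 'opening': 0.09409219310079436}
0.0188
scene {'intrinsics': [[486.2552125267301, 0.0, 259.32041011915237], [0.0, 486.2552125267301, 195.9766180474535], [0.0, 0.0, 1.0]], 'k1': -0.18790014766917595, 'R': [[0.4710294187646325, -0.8821150216006943, -0.0020917276732497674], [-0.4298583268747537, -0.2274626480935449
[... 370 characters left out ...]
-3.246235700029748e-05], [-0.9780542470377511, 0.018075686841829745, -0.2075648317914518], [0.20753000629832286, -0.0038022277991167455, -0.9782212630839618]], 't': [0.06862788821376109, 0.46860617945695887, 0.9039638527905902]}
wrist {'intrinsics': [[270.91934873056243, 0.0, 256.9466521373773], [0.0, 270.91934873056243, 192.66591462129827], [0.0, 0.0, 1.0]], 'k1': -0.04507176798398943, 'T_tool_cam': [[-0.0004188689912680069, -0.9677993699322414, -0.25172247437907397, 0.07375425323737819], [0.9999998512615695, -0.0003174490345480915, -0.0004435120607332288, 9.080926645221865e-05], [0.00034932163646926676, -0.25172262271171797, 0.9677993589528399, -0.17878193656111796], [0.0, 0.0, 0.0, 1.0]]}
```

View pics/scene0.png

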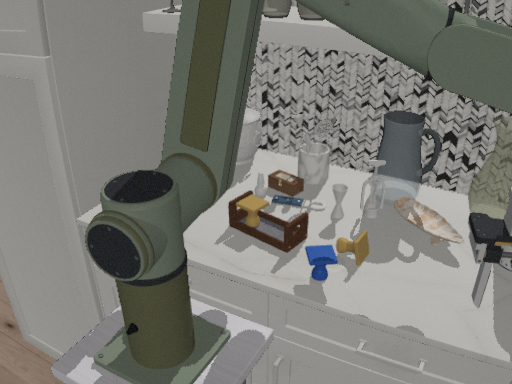

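View pics/top0.png

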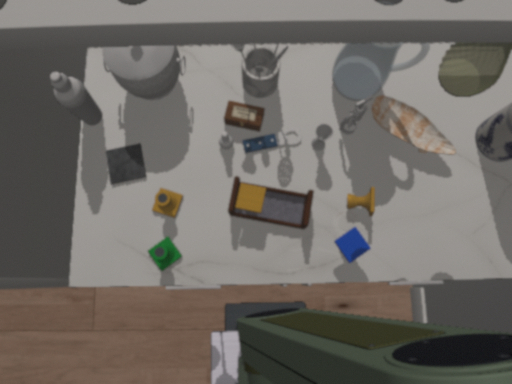

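View pics/wrist0.png

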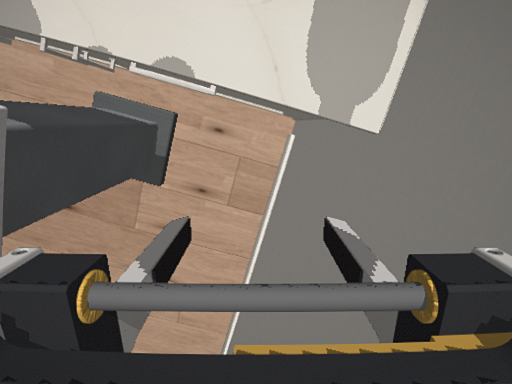

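Candidates (top view):
- Brass upright holder at (168,202), with a green look-alike at (165,253). The green one is not wanted.
- Brass lying holder at (362,200).
- Blue upside-down look-alike at (352,244). This one is to be left alone.
- Brass packed holder in the tray at (250,196).

I'll check close crops first, then measure.

```bash
cat > h.py <<'E'
import numpy as np, cv2
from scipy.spatial.transform import Rotation as Rn
from bench import env
def campose(f, s):
    """returns C (centre), Rwc (cam->world)"""
    if "R" in f:
        R=np.array(f["R"]);t=np.array(f["t"]); return -R.T@t, R.T
    T=np.array(f["T_tool_cam"]); Rt=Rn.from_rotvec(s["tool_rot"]).as_matrix()
    return Rt@T[:3,3]+s["eef_pos"], Rt@T[:3,:3]
def grab(n):
    s=env.observe(); f=env.grab_frame(n); f["C"],f["Rwc"]=campose(f,s); f["s"]=s; return f
def rays(f,px):
    px=np.asarray(px,float).reshape(-1,1,2)
    u=cv2.undistortPoints(px,np.array(f["intrinsics"]),np.array([f["k1"],0,0,0.]))[:,0]
    return np.c_[u,np.ones(len(u))]@f["Rwc"].T
def plane(f,px,z):
    d=rays(f,px); C=f["C"]; return C+d*((z-C[2])/d[:,2])[:,None]
def proj(f,X):
    X=np.asarray(X,float).reshape(-1,3); R=f["Rwc"].T; rv=cv2.Rodrigues(R)[0]
    return cv2.projectPoints(X,rv,-R@f["C"],np.array(f["intrinsics"]),np.array([f["k1"],0,0,0.]))[0][:,0]
def goldmask(im):
    h=cv2.cvtColor(im,cv2.COLOR_BGR2HSV)
    m=cv2.inRange(h,(14,120,60),(30,255,255))
    return m
E
python3 - <<'E'
from h import *
f=grab("top"); im=f["image"]
tiles=[]
for c in [(168,202),(165,253),(362,200),(352,244),(250,196),(270,205)]:
    x,y=c; t=im[y-32:y+32,x-43:x+43]; tiles.append(cv2.resize(t,(258,192),interpolation=cv2.INTER_CUBIC))
cv2.imwrite("pics/crops.png",np.vstack([np.hstack(tiles[:3]),np.hstack(tiles[3:])]))
m=goldmask(im); cs,_=cv2.findContours(m,0,2)
for c in cs:
    if cv2.contourArea(c)>60: print(cv2.contourArea(c),cv2.minAreaRect(c),plane(f,[cv2.minAreaRect(c)[0]],0.03))
E
```

```text
493.0 ((166.6999969482422, 202.39999389648438), (24.349536895751953, 23.084625244140625), 18.43494987487793) [[0.45925529 0.26457725 0.03      ]]
282.5 ((360.5, 200.5), (25.0, 25.0), 90.0) [[ 0.45519021 -0.21147201  0.03      ]]
646.0 ((249.941162109375, 197.26470947265625), (27.76710319519043, 26.140121459960938), 12.528807640075684) [[0.4683524  0.06018097 0.03      ]]
```

View pics/crops.png

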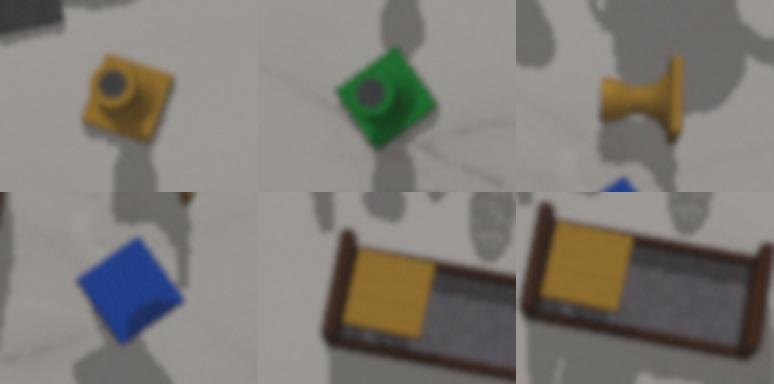

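```bash
cat >> h.py <<'E'
def axes(s):
    R=Rn.from_rotvec(s["tool_rot"]).as_matrix(); return R
def yaw(s):
    R=axes(s); return np.degrees(np.arctan2(R[1,0],R[0,0]))
def go(p,yw=None,s=None,frompos=None):
    s=s or env.observe(); R=axes(s); d=R.T@(np.array(p)-(s["eef_pos"] if frompos is None else np.array(frompos)))*100
    dy=0 if yw is None else -((yw-yaw(s)+90)%180-90)
    print("t",round(s["t"],2),"pos",s["eef_pos"].round(4),"yaw",round(yaw(s),2),"-> shift cm",d.round(2),"turn",round(dy,2),"dist",np.linalg.norm(d).round(1))
E
python3 - <<'E'
from h import *
go([0.41,-0.235,0.27],15.9)
E
```

```text
t 0.2 pos [ 0.1576 -0.5525  0.2047] yaw 15.91 -> shift cm [ 32.98 -23.62  -6.49] turn 0.01 dist 41.1
```

Call:
{"method": "arm_command", "body": {
  "series": [
    [[33,-23.6,-6.5,0],[33,-23.6,-6.5,0],[33,-23.6,-6.5,0],[33,-23.6,-6.5,0],[33,-23.6,-6.5,0]]
  ],
  "hand": 100
}}

```text
t: 0.62
eef_pos: [0.2864, -0.3903, 0.2384]
tool_rot: [-3.111, -0.433, -0.0]
contact_force: [0.7, -0.6, -0.4]
opening: 0.0939
```

Call:
{"method": "arm_command", "body": {
  "series": [
    [[16.5,-11.8,-3.3,0],[16.5,-11.8,-3.3,0],[16.5,-11.8,-3.3,0],[16.5,-11.8,-3.3,0],[16.5,-11.8,-3.3,0]]
  ]
}}

```text
t: 1.03
eef_pos: [0.413, -0.2312, 0.2719]
tool_rot: [3.111, 0.435, 0.001]
contact_force: [1.6, -0.7, 0.3]
opening: 0.0939
```

```bash
python3 - <<'E'
from h import *
f=grab("wrist"); print(f["s"]["eef_pos"],yaw(f["s"])); cv2.imwrite("pics/w1.png",f["image"])
E
```

```text
[ 0.41301611 -0.23116681  0.27187716] 15.934023266305216
```

View pics/w1.png

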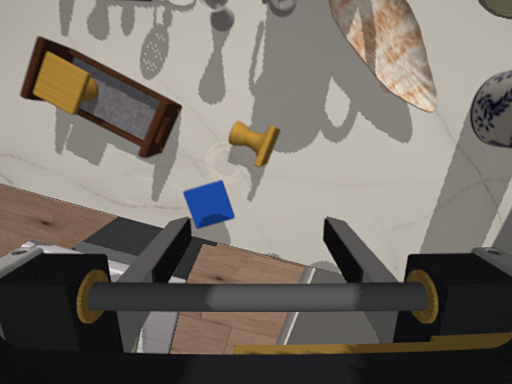

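The wrist view shows the tray at upper left, with the packed holder at (63,83). The lying holder is at (253,143) with its cup towards the tray, and the blue one is at (208,204). Next I'll fly over the tray and the standing holder for closer views.

```bash
python3 - <<'E'
from h import *
go([0.39,0.03,0.27],15.9)
E
```

```text
t 1.08 pos [ 0.4173 -0.2262  0.2733] yaw 16.32 -> shift cm [  4.58 -25.35   0.4 ] turn 0.42 dist 25.8
```

Call:
{"method": "arm_command", "body": {
  "series": [
    [[5,-25.4,0,0],[5,-25.4,0,0],[5,-25.4,0,0],[5,-25.4,0,0],[5,-25.4,0,0]]
  ]
}}

```text
t: 1.5
eef_pos: [0.394, -0.0241, 0.2713]
tool_rot: [-3.112, -0.434, -0.0]
contact_force: [0.1, -0.1, 0.9]
opening: 0.0942
```

```bash
python3 - <<'E'
from h import *
go([0.37,0.03,0.27],0)
E
```

```text
t 1.5 pos [ 0.394  -0.0241  0.2713] yaw 15.87 -> shift cm [-0.83 -5.86  0.13] turn 15.87 dist 5.9
```

Call:
{"method": "arm_command", "body": {
  "series": [
    [[-0.8,-5.9,0,7],[-0.8,-5.9,0,14],[-0.8,-5.9,0,16],[-0.8,-5.9,0,16],[-0.8,-5.9,0,16]]
  ]
}}

```text
t: 1.92
eef_pos: [0.3708, 0.0289, 0.2714]
tool_rot: [3.141, 0.001, 0.0]
contact_force: [0.1, 0.7, 0.0]
opening: 0.094
```

```bash
python3 - <<'E'
from h import *
f=grab("wrist"); print(f["s"]["eef_pos"],yaw(f["s"])); cv2.imwrite("pics/w2.png",f["image"])
np.savez("f2.npz",image=f["image"],C=f["C"],Rwc=f["Rwc"],intrinsics=f["intrinsics"],k1=f["k1"])
E
```

```text
[0.37077413 0.02886975 0.27138274] 0.03554343657562643
```

View pics/w2.png

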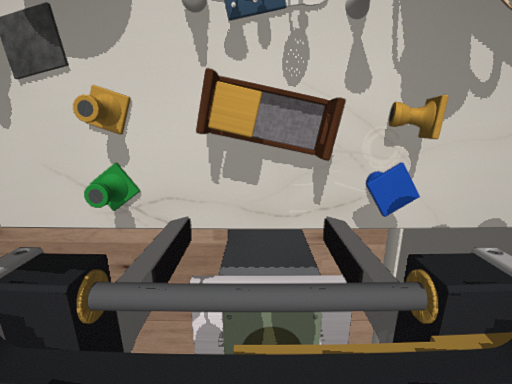

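The whole work area is in view:
- Tray around (270,115)
- Standing brass holder at (103,109)
- Green one at (112,187)
- Lying holder at (418,116)
- Blue one at (393,189)

I'll measure these with masks.

```bash
python3 - <<'E'
from h import *
d=np.load("f2.npz"); f={k:d[k] for k in d.files}; f["k1"]=float(f["k1"]); im=f["image"]
h=cv2.cvtColor(im,cv2.COLOR_BGR2HSV)
for p in [(75,204),(130,205),(120,338),(117,345),(150,270),(100,230),(120,290),(140,330)]: print(p,im[p],h[p])
t=cv2.resize(im[55:170,185:355],None,fx=4.5,fy=4.5,interpolation=cv2.INTER_CUBIC); cv2.imwrite("pics/w2tray.png",t)
E
```

```text
(75, 204) [ 79  89 104] [ 12  61 104]
(130, 205) [ 2 13 26] [ 14 235  26]
(120, 338) [21 39 65] [ 12 173  65]
(117, 345) [181 190 196] [ 18  20 196]
(150, 270) [123 130 135] [ 18  23 135]
(100, 230) [ 61 139 182] [ 19 170 182]
(120, 290) [110 107 111] [158   9 111]
(140, 330) [27 45 78] [ 11 167  78]
```

View pics/w2tray.png

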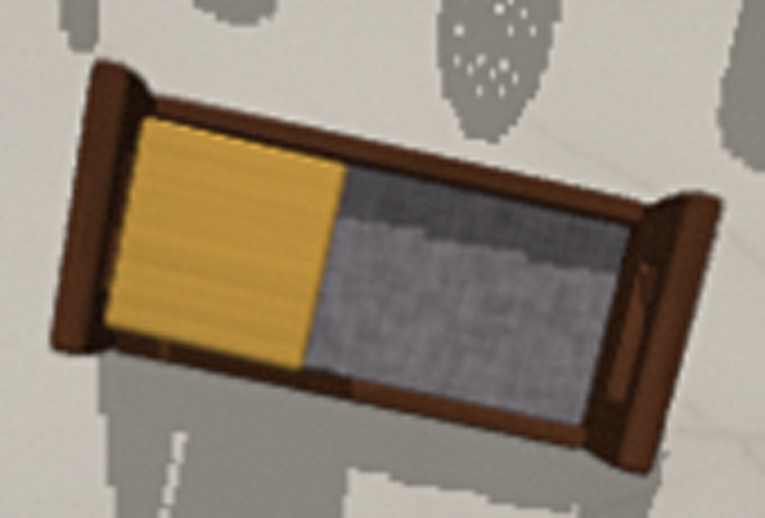

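```bash
cat >> h.py <<'E'
def c2p(c,k,x0,y0): return (np.array(c,float)+.5)/k-.5+[x0,y0]
E
python3 - <<'E'
from h import *
d=np.load("f2.npz"); f={k:d[k] for k in d.files}; f["k1"]=float(f["k1"]); im=f["image"]
oc=plane(f,c2p([(95,62),(53,347),(648,472),(720,198)],4.5,185,55),0.074)
print(oc.round(4)); print("sides",[np.linalg.norm(oc[i]-oc[(i+1)%4]).round(4) for i in range(4)])
print("centre",oc.mean(0)); 
v=(oc[0]+oc[1]-oc[2]-oc[3])/2; print("yaw tray (from +y)",np.degrees(np.arctan2(-v[0],v[1]))); v=(oc[0]+oc[3]-oc[1]-oc[2])/2; print(np.degrees(np.arctan2(v[1],v[0])))
ic=plane(f,c2p([(345,175),(630,225),(580,425),(303,368)],4.5,185,55),0.008); print("floor pts",ic.round(4))
m=goldmask(im); m[220:]=0; n,lab,st,ce=cv2.connectedComponentsWithStats(m)
for i in range(1,n):
    if st[i,4]<100: continue
    print(st[i],ce[i])
    c,_=cv2.findContours((lab==i).astype(np.uint8),0,1); c=max(c,key=cv2.contourArea)
    if 200<ce[i][0]<300:
        r=cv2.minAreaRect(c); P=plane(f,cv2.boxPoints(r),0.072); print(r,P.round(4),P.mean(0),[np.linalg.norm(P[k]-P[(k+1)%4]).round(4) for k in range(4)])
        for k in range(4):
            w=P[(k+1)%4]-P[k]; print(np.degrees(np.arctan2(w[1],w[0])).round(2))
t=lambda a,b,c,dd:cv2.resize(im[a:b,c:dd],None,fx=5.5,fy=5.5,interpolation=cv2.INTER_CUBIC)
cv2.imwrite("pics/w2b.png",np.hstack([t(75,145,65,135),t(80,150,385,455)]))
E
```

```text
[[ 0.513   0.0955  0.074 ]
 [ 0.4324  0.1116  0.074 ]
 [ 0.3945 -0.0709  0.074 ]
 [ 0.4758 -0.0873  0.074 ]]
sides [np.float64(0.0822), np.float64(0.1863), np.float64(0.0829), np.float64(0.1865)]
centre [0.45392657 0.01224712 0.074     ]
yaw tray (from +y) -11.603262997348926
-11.360430676553761
floor pts [[ 0.4882  0.0225  0.008 ]
 [ 0.472  -0.0768  0.008 ]
 [ 0.4027 -0.0626  0.008 ]
 [ 0.4227  0.0372  0.008 ]]
[ 208   81   54   57 2251] [234.0444247  108.67170147]
((233.79409790039062, 108.67648315429688), (47.39930725097656, 48.91782760620117), 12.528807640075684) [[0.438  0.0995 0.072 ]
 [0.4993 0.0829 0.072 ]
 [0.4864 0.0222 0.072 ]
 [0.4241 0.0365 0.072 ]] [0.46196475 0.06026844 0.072     ] [np.float64(0.0635), np.float64(0.0621), np.float64(0.0639), np.float64(0.0645)]
-15.1
-102.06
167.08
77.55
[  73   85   57   49 1622] [104.78668311 108.80702836]
[ 389   95   59   44 1443] [421.92584893 115.93970894]
```

View pics/w2b.png

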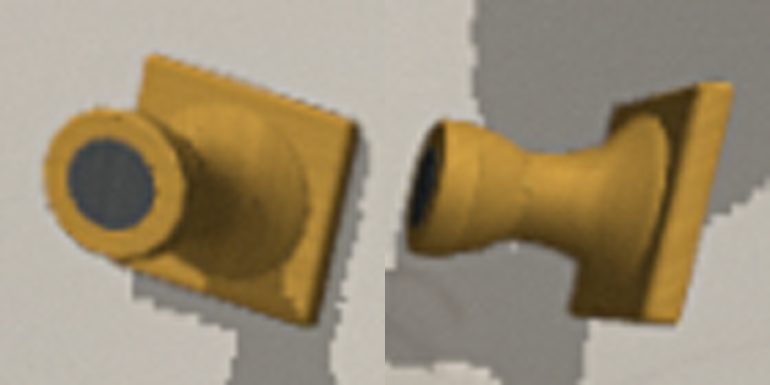

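```bash
python3 - <<'E'
from h import *
d=np.load("f2.npz"); f={k:d[k] for k in d.files}; f["k1"]=float(f["k1"])
P=plane(f,c2p([(150,55),(357,122),(317,325)],5.5,65,75),0.010); print(P.round(4),"c",(P[0]+P[2])/2)
for a,b in((1,0),(1,2)):
    w=P[b]-P[a]; print(np.linalg.norm(w),np.degrees(np.arctan2(w[1],w[0])))
print("lip",plane(f,c2p([(115,183)],5.5,65,75),0.064))
# lying: base upper edge outer face corners (in right crop, offset 385px)
Q=plane(f,c2p([(732-385,85),(680-385,322)],5.5,385,80),0.0605+.0); print(Q.round(4),np.linalg.norm(Q[0]-Q[1]))
w=Q[0]-Q[1]; print(np.degrees(np.arctan2(w[1],w[0])))
Q=plane(f,c2p([(700-385,85),(645-385,318)],5.5,385,80),0.0627); print(Q.round(4),np.linalg.norm(Q[0]-Q[1]))
w=Q[0]-Q[1]; print(np.degrees(np.arctan2(w[1],w[0])))
go([0.44,0.262,0.2],78)
E
```

```text
[[0.5038 0.2862 0.01  ]
 [0.4846 0.2281 0.01  ]
 [0.4281 0.2461 0.01  ]] c [0.46596096 0.26617414 0.01      ]
0.06121667844425812 71.71511435450265
0.0593141699968689 162.34887872518973
lip [[0.46604428 0.2679643  0.064     ]]
[[ 0.4841 -0.2372  0.0605]
 [ 0.4246 -0.2325  0.0605]] 0.05973645826281018
-4.527935227094588
[[ 0.4837 -0.2273  0.0627]
 [ 0.4256 -0.2214  0.0627]] 0.058408738511529196
-5.802819977210808
t 1.97 pos [0.3709 0.0285 0.2714] yaw -0.03 -> shift cm [  6.9  -23.35   7.13] turn -78.03 dist 25.4
```

Call:
{"method": "arm_command", "body": {
  "series": [
    [[9.5,-23.8,3,-36],[9.5,-23.8,5,-36],[9.5,-23.8,7,-36],[9.5,-23.8,9,-36],[9.5,-23.8,9,-36]]
  ]
}}

```text
t: 2.38
eef_pos: [0.4459, 0.2128, 0.209]
tool_rot: [2.987, 0.972, 0.002]
contact_force: [0.7, -1.2, 1.0]
opening: 0.0942
```

```bash
python3 - <<'E'
from h import *
go([0.466,0.267,0.18],72)
E
```

```text
t 2.38 pos [0.4459 0.2128 0.209 ] yaw 36.03 -> shift cm [ 4.81 -3.2   2.9 ] turn -35.97 dist 6.5
```

Call:
{"method": "arm_command", "body": {
  "series": [
    [[4.8,-3.2,2.9,-36],[4.8,-3.2,2.9,-36],[4.8,-3.2,2.9,-36],[4.8,-3.2,2.9,-36],[4.8,-3.2,2.9,-36]]
  ]
}}

```text
t: 2.8
eef_pos: [0.465, 0.2653, 0.1791]
tool_rot: [-2.543, -1.844, 0.004]
contact_force: [-0.5, -0.1, -0.3]
opening: 0.094
```

Call:
{"method": "arm_command", "body": {
  "series": [
    [[0,0,0,0],[0,0,0,0]]
  ]
}}

```text
t: 2.97
eef_pos: [0.4651, 0.265, 0.18]
tool_rot: [-2.553, -1.831, 0.001]
contact_force: [-0.1, 0.1, -0.1]
opening: 0.0941
```

```bash
python3 - <<'E'
from h import *
f=grab("wrist"); print(f["s"]["eef_pos"],yaw(f["s"])); cv2.imwrite("pics/w3.png",f["image"])
np.savez("f3.npz",image=f["image"],C=f["C"],Rwc=f["Rwc"],intrinsics=f["intrinsics"],k1=f["k1"])
E
```

```text
[0.46508377 0.26500922 0.17998552] 71.29269394578608
```

View pics/w3.png

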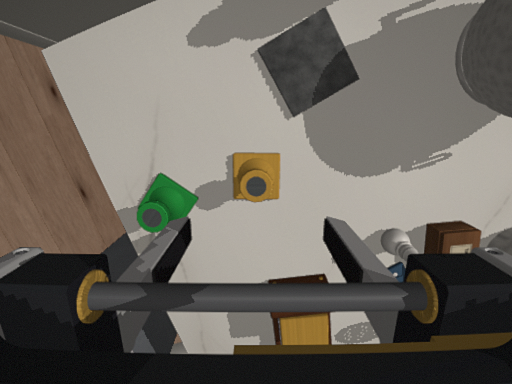

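```bash
python3 - <<'E'
from h import *
d=np.load("f3.npz"); f={k:d[k] for k in d.files}; f["k1"]=float(f["k1"]); im=f["image"]
m=goldmask(im); m[215:]=0; n,lab,st,ce=cv2.connectedComponentsWithStats(m); print(st[1:],ce[1:])
t=cv2.resize(im[140:215,215:300],None,fx=8,fy=8,interpolation=cv2.INTER_CUBIC); cv2.imwrite("pics/w3c.png",t)
E
```

```text
[[ 233  153   47   49 1819]] [[255.86146234 174.13578889]]
```

View pics/w3c.png

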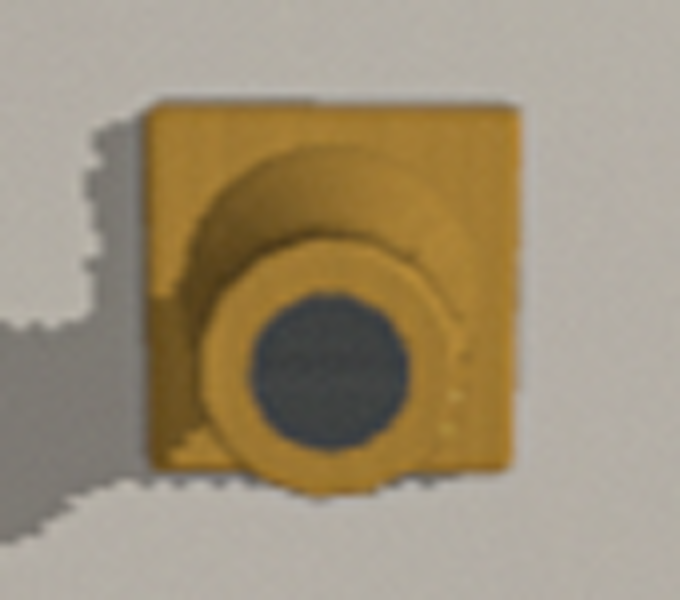

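```bash
python3 - <<'E'
from h import *
d=np.load("f3.npz"); f={k:d[k] for k in d.files}; f["k1"]=float(f["k1"])
P=plane(f,c2p([(152,105),(518,106),(512,468),(153,466)],8,215,140),0.010); c=P.mean(0); print(P.round(4),"c",c)
for a,b in((3,0),(2,1),(1,0),(2,3)):
    w=P[b]-P[a]; print(np.linalg.norm(w).round(4),np.degrees(np.arctan2(w[1],w[0])).round(2))
l=plane(f,c2p([(330,367)],8,215,140),0.064); print("lip",l)
go([*((c+l[0])/2)[:2],0.040],None)
E
```

```text
[[0.4487 0.3081 0.01  ]
 [0.5042 0.2891 0.01  ]
 [0.4851 0.232  0.01  ]
 [0.4283 0.2516 0.01  ]] c [0.46656732 0.27020202 0.01      ]
0.0601 70.21
0.0603 71.48
0.0587 161.11
0.06 160.92
lip [[0.46603409 0.26999211 0.064     ]]
t 3.02 pos [0.465  0.2651 0.1802] yaw 71.31 -> shift cm [ 0.52 -0.04 14.02] turn 0 dist 14.0
```

Call:
{"method": "arm_command", "body": {
  "series": [
    [[0.5,0,3,0],[0.5,0,7,0],[0.5,0,10.5,0],[0.5,0,13,0],[0.5,0,13.9,0]]
  ]
}}

```text
t: 3.43
eef_pos: [0.4627, 0.2686, 0.0371]
tool_rot: [-2.55, -1.832, 0.013]
contact_force: [-0.0, 0.2, -0.5]
opening: 0.0941
```

Call:
{"method": "arm_command", "body": {
  "series": [
    [[0,0,0,0],[0,0,0,0],[0,0,0,0],[0,0,0,0],[0,0,0,0]]
  ],
  "hand": 0
}}

```text
t: 3.85
eef_pos: [0.4677, 0.2712, 0.0435]
tool_rot: [2.548, 1.835, 0.006]
contact_force: [-0.5, 0.8, -0.7]
opening: 0.0642
```

```bash
python3 - <<'E'
from h import *
f=grab("wrist"); s=f["s"]; print(s["eef_pos"],yaw(s),s["opening"],s["contact_force"]); cv2.imwrite("pics/w4.png",f["image"])
E
```

```text
[0.4677495  0.27122648 0.04351702] 71.52795571452923 0.06415902298173484 [-0.51277253  0.83723882 -0.71909072]
```

View pics/w4.png

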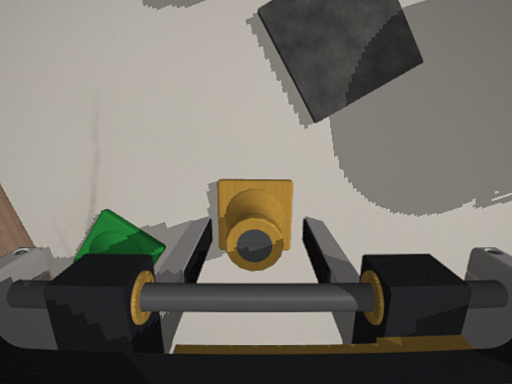

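Call:
{"method": "arm_command", "body": {
  "series": [
    [[0,0,0,0],[0,0,0,0],[0,0,0,0],[0,0,0,0],[0,0,0,0]]
  ]
}}

```text
t: 4.32
eef_pos: [0.466, 0.2707, 0.0416]
tool_rot: [-2.549, -1.836, 0.0]
contact_force: [-0.4, 0.6, 2.1]
opening: 0.0373
```

Call:
{"method": "arm_command", "body": {
  "series": [
    [[0,0,0,0],[0,0,0,0]]
  ]
}}

```text
t: 4.48
eef_pos: [0.466, 0.2707, 0.0416]
tool_rot: [-2.549, -1.836, 0.0]
contact_force: [-1.3, 0.5, 2.9]
opening: 0.0373
```

```bash
python3 - <<'E'
from h import *
f=grab("wrist"); s=f["s"]; print(s["eef_pos"],yaw(s),s["opening"],s["contact_force"]); cv2.imwrite("pics/w5.png",f["image"])
E
```

```text
[0.46600997 0.27067683 0.04159405] 71.53984584453123 0.03732235937350106 [-1.34279661  0.50490692  2.89146552]
```

View pics/w5.png

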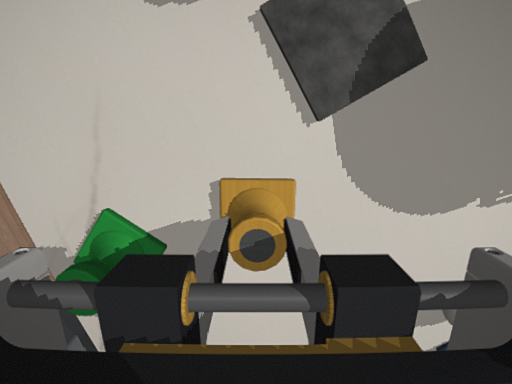

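Call:
{"method": "arm_command", "body": {
  "series": [
    [[0,0,-1,0],[0,0,-3,0],[0,0,-6,0],[0,0,-9.5,0],[0,0,-12,0]]
  ]
}}

```text
t: 4.95
eef_pos: [0.4666, 0.2707, 0.164]
tool_rot: [2.549, 1.836, 0.003]
contact_force: [1.4, 0.2, -0.9]
opening: 0.0371
```

```bash
python3 - <<'E'
from h import *
go([0.4496,-0.0094,0.162],79)
E
```

```text
t 4.95 pos [0.4666 0.2707 0.164 ] yaw 71.54 -> shift cm [-27.11   7.26   0.18] turn -7.46 dist 28.1
```

Call:
{"method": "arm_command", "body": {
  "series": [
    [[-3,0.8,0,-2],[-7,1.9,0,-4],[-11,2.95,0,-6],[-15,4,0,-7.5],[-19,5.1,0,-7.5]]
  ]
}}

```text
t: 5.37
eef_pos: [0.4534, 0.0726, 0.1616]
tool_rot: [2.421, 2.001, -0.0]
contact_force: [0.9, 0.7, -2.1]
opening: 0.0371
```

Call:
{"method": "arm_command", "body": {
  "series": [
    [[-3,0.4,0,0],[-6,0.8,0,0],[-7.7,1,0,0],[-8.2,1.1,0,0],[-8.2,1.1,0,0]]
  ]
}}

```text
t: 5.78
eef_pos: [0.4493, -0.0093, 0.1615]
tool_rot: [-2.426, -1.996, -0.0]
contact_force: [0.5, 0.7, -1.9]
opening: 0.0368
```

Call:
{"method": "arm_command", "body": {
  "series": [
    [[0,0,0,0],[0,0,0,0]]
  ]
}}

```text
t: 5.95
eef_pos: [0.4494, -0.0073, 0.1614]
tool_rot: [-2.422, -2.0, -0.0]
contact_force: [0.0, 0.1, -1.4]
opening: 0.0371
```

```bash
python3 - <<'E'
from h import *
f=grab("wrist"); s=f["s"]; print(s["eef_pos"],yaw(s),s["opening"],s["contact_force"]); cv2.imwrite("pics/w6.png",f["image"])
np.savez("f6.npz",image=f["image"],C=f["C"],Rwc=f["Rwc"],intrinsics=f["intrinsics"],k1=f["k1"])
f=grab("top");cv2.imwrite("pics/t6.png",cv2.resize(f["image"][140:270,180:360],None,fx=4.2,fy=4.2,interpolation=cv2.INTER_CUBIC))
E
```

```text
[ 0.44939095 -0.0072861   0.16137443] 79.10663020092828 0.03710125938178324 [ 0.04675695  0.13478572 -1.4017661 ]
```

View pics/w6.png

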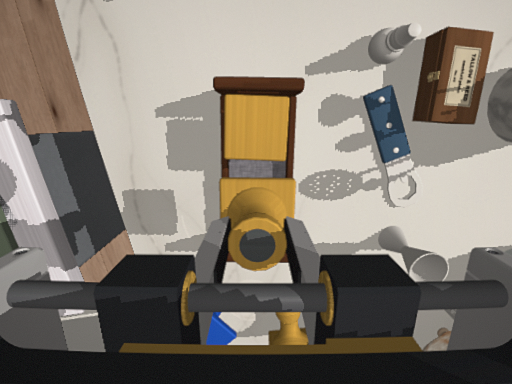

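View pics/t6.png

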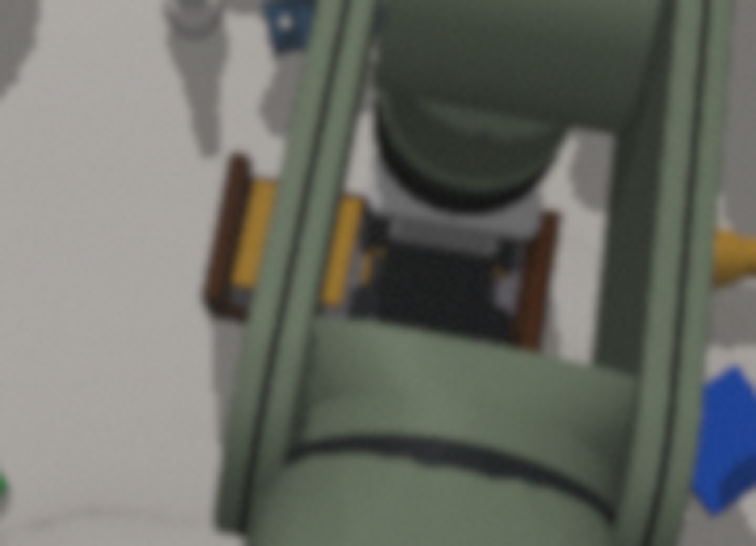

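```bash
python3 - <<'E'
from h import *
d=np.load("f6.npz"); im=d["image"]
cv2.imwrite("pics/w6c.png",cv2.resize(im[65:215,200:320],None,fx=5,fy=5,interpolation=cv2.INTER_CUBIC)[:600])
cv2.imwrite("pics/w6d.png",cv2.resize(im[165:275,195:325],None,fx=5.4,fy=5.4,interpolation=cv2.INTER_CUBIC))
E
```

```text
(no output)
```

View pics/w6c.png

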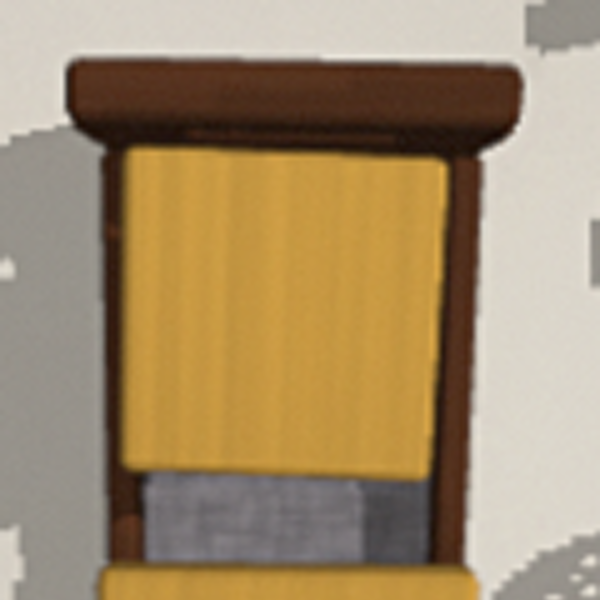

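View pics/w6d.png

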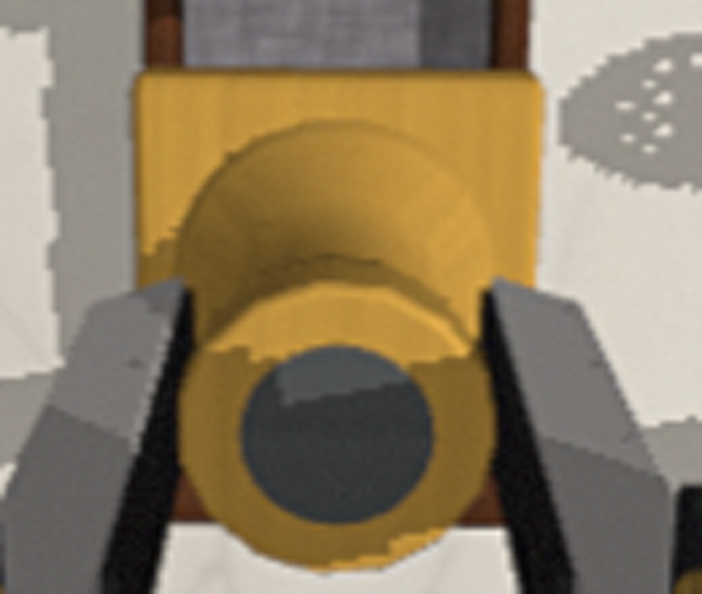

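```bash
python3 - <<'E'
from h import *
d=np.load("f6.npz"); f={k:d[k] for k in d.files}; f["k1"]=float(f["k1"])
y=np.radians(79.107); o=np.array([0.44939,-0.00729]); ax=np.array([np.cos(y),np.sin(y)]); ay=np.array([np.sin(y),-np.cos(y)])
def T(c,k,x0,y0,z):
    P=plane(f,c2p(c,k,x0,y0),z)[:,:2]-o; return (np.c_[P@ax,P@ay]*1000).round(1)
print("board top outer",T([(68,60),(522,66)],5,200,65,.074).tolist())
print("side outer top",T([(108,560),(104,170),(463,560),(482,170)],5,200,65,.024).tolist())
print("side inner top",T([(137,560),(438,560)],5,200,65,.024).tolist())
print("packed",T([(122,148),(448,158),(432,478),(122,468)],5,200,65,.072).tolist())
print("held",T([(137,73),(543,80)],5.4,195,165,.130).tolist())
E
```

```text
board top outer [[114.7, -39.6], [113.6, 44.1]]
side outer top [[10.9, -41.8], [99.3, -39.9], [10.9, 42.6], [99.3, 44.2]]
side inner top [[10.9, -34.9], [10.9, 36.6]]
packed [[99.3, -30.3], [97.5, 31.0], [36.9, 29.5], [39.0, -32.0]]
held [[30.7, -28.7], [29.6, 30.8]]
```

The tray, held base and packed holder are lined up to within 0.5 mm and 0.6°. The gap to the packed base's edge is about 7.7 mm, so I can lower the holder slowly from here.

Call:
{"method": "arm_command", "body": {
  "series": [
    [[0,0,2,0],[0,0,4.5,0],[0,0,7,0],[0,0,8.7,0],[0,0,9.6,0]]
  ]
}}

```text
t: 6.47
eef_pos: [0.4474, -0.007, 0.063]
tool_rot: [-2.419, -1.999, 0.004]
contact_force: [0.6, 0.5, -2.0]
opening: 0.0368
```

Call:
{"method": "arm_command", "body": {
  "series": [
    [[0,0,0.3,0],[0,0,0.6,0],[0,0,0.8,0],[0,0,1.0,0],[0,0,1.2,0]]
  ]
}}

```text
t: 6.88
eef_pos: [0.4506, -0.0086, 0.0543]
tool_rot: [2.422, 1.998, 0.002]
contact_force: [0.1, 0.0, -1.4]
opening: 0.0372
```

```bash
python3 - <<'E'
from h import *
s=env.observe(); print(s["eef_pos"],yaw(s),s["opening"],s["contact_force"])
E
```

```text
[ 0.45057031 -0.0085646   0.05432794] 79.04199124053339 0.03720578405897015 [ 0.06717964  0.03677633 -1.36517632]
```

Call:
{"method": "arm_command", "body": {
  "series": [
    [[0,0,0.1,0],[0,0,0.2,0],[0,0,0.3,0],[0,0,0.35,0],[0,0,0.35,0]]
  ]
}}

```text
t: 7.3
eef_pos: [0.4494, -0.0084, 0.0499]
tool_rot: [-2.424, -1.999, 0.0]
contact_force: [0.6, -0.4, -1.9]
opening: 0.0371
```

Call:
{"method": "arm_command", "body": {
  "series": [
    [[0,0,0.1,0],[0,0,0.1,0],[0,0,0.1,0]]
  ]
}}

```text
t: 7.55
eef_pos: [0.4496, -0.0081, 0.0496]
tool_rot: [-2.423, -1.999, -0.001]
contact_force: [-3.1, 2.2, 6.7]
opening: 0.037
```

Call:
{"method": "arm_command", "body": {
  "series": [
    [[0.3,0,-0.05,0],[0.7,0.01,-0.05,0],[1.1,0.02,-0.05,0],[1.4,0.03,-0.05,0],[1.6,0.03,-0.05,0]]
  ]
}}

```text
t: 7.97
eef_pos: [0.4533, 0.0074, 0.0497]
tool_rot: [2.422, 1.999, 0.0]
contact_force: [-1.9, -5.5, 7.2]
opening: 0.0372
```

Call:
{"method": "arm_command", "body": {
  "series": [
    [[0.1,0,0,0],[0.2,0,0,0],[0.3,0,0,0],[0.3,0,0,0],[0.3,0,0,0]]
  ]
}}

```text
t: 8.38
eef_pos: [0.4537, 0.0104, 0.0496]
tool_rot: [2.423, 1.999, 0.001]
contact_force: [0.7, -1.0, 2.7]
opening: 0.0372
```

```bash
python3 - <<'E'
from h import *
f=grab("wrist"); s=f["s"]; print(s["eef_pos"],yaw(s),s["opening"],s["contact_force"]); cv2.imwrite("pics/w7.png",cv2.resize(f["image"][100:290,165:345],None,fx=3.1,fy=3.1,interpolation=cv2.INTER_CUBIC))
print("tray y", ((s["eef_pos"][:2]-np.array([0.44939,-0.00729]))@[np.cos(np.radians(78.1)),np.sin(np.radians(78.1))]-.0195)*1000)
E
```

```text
[0.45368507 0.01035818 0.04955413] 79.03012136305907 0.03719821594941473 [ 0.71199064 -0.98004818  2.69898665]
tray y -1.345434538046003
```

View pics/w7.png

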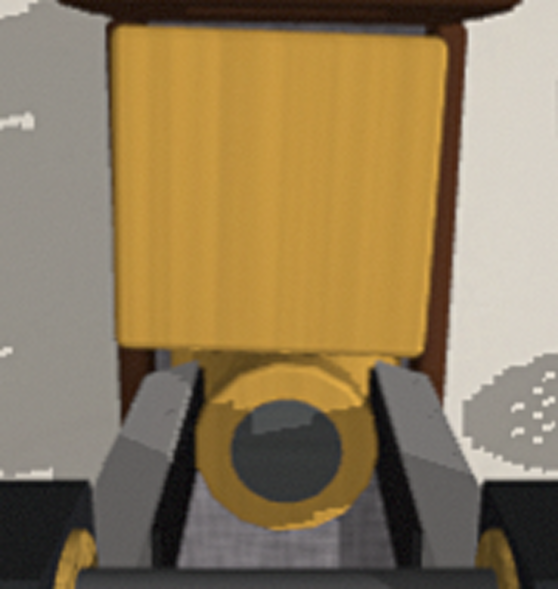

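Call:
{"method": "arm_command", "body": {
  "series": [
    [[0.1,0,0,0],[0.2,0,0,0],[0.3,0,0,0],[0.3,0,0,0],[0.3,0,0,0]]
  ]
}}

```text
t: 8.85
eef_pos: [0.454, 0.0129, 0.0496]
tool_rot: [2.423, 1.999, -0.0]
contact_force: [-0.4, -2.4, 4.2]
opening: 0.037
```

Call:
{"method": "arm_command", "body": {
  "series": [
    [[0.05,0,0,0],[0.1,0,0,0],[0.1,0,0,0]]
  ]
}}

```text
t: 9.1
eef_pos: [0.454, 0.0133, 0.0497]
tool_rot: [2.422, 1.999, -0.002]
contact_force: [-1.7, -4.5, 6.9]
opening: 0.0372
```

```bash
cat > st.py <<'E'
from h import *
import sys
f=grab("wrist"); s=f["s"]; print(s["t"],s["eef_pos"],yaw(s),s["opening"],s["contact_force"]); cv2.imwrite(f"pics/{sys.argv[1]}.png",cv2.resize(f["image"][100:290,165:345],None,fx=3.1,fy=3.1,interpolation=cv2.INTER_CUBIC))
print("tray y", ((s["eef_pos"][:2]-np.array([0.44939,-0.00729]))@[np.cos(np.radians(78.1)),np.sin(np.radians(78.1))]-.0195)*1000)
E
python3 st.py w8
```

```text
9.1 [0.45403494 0.01330282 0.04970897] 79.0638693100527 0.03724464213986729 [-1.7298062  -4.48088254  6.90836978]
tray y 1.6080657534925311
```

View pics/w8.png

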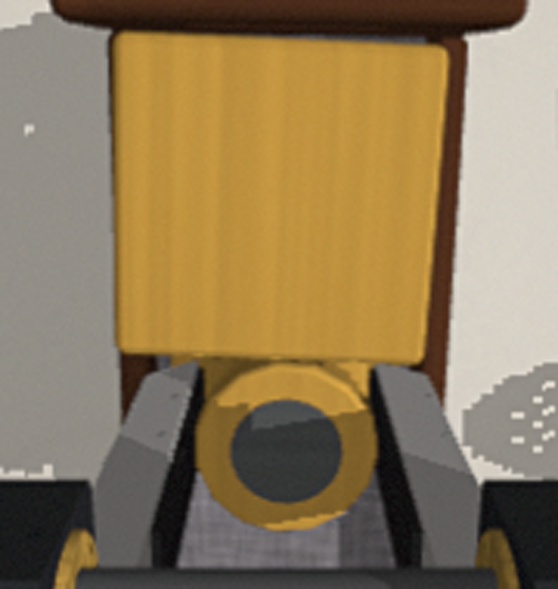

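Call:
{"method": "arm_command", "body": {
  "series": [
    [[0.05,0,0,0],[0.1,0,0,0],[0.15,0,0,0],[0.15,0,0,0],[0.15,0,0,0]]
  ]
}}

```text
t: 9.57
eef_pos: [0.4545, 0.0145, 0.05]
tool_rot: [2.422, 1.999, -0.003]
contact_force: [-2.7, -5.6, 7.2]
opening: 0.0371
```

```bash
python3 st.py w9
```

```text
9.5667 [0.45445671 0.01449078 0.05000839] 79.06930231246953 0.03710492151092896 [-2.65736319 -5.64091633  7.23405281]
tray y 2.8574643637355526
```

View pics/w9.png

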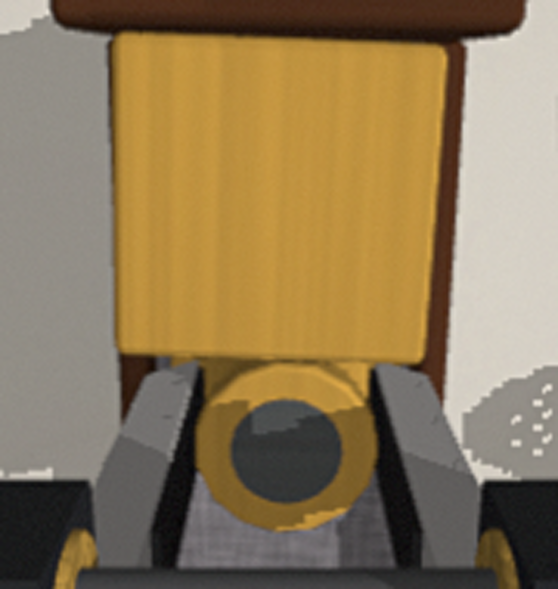

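Call:
{"method": "arm_command", "body": {
  "series": [
    [[0.05,0,0,0],[0.1,0,0,0],[0.15,0,0,0],[0.15,0,0,0]]
  ]
}}

```text
t: 9.95
eef_pos: [0.4549, 0.0155, 0.05]
tool_rot: [2.421, 1.999, -0.003]
contact_force: [-3.3, -8.0, 7.4]
opening: 0.0371
```

```bash
python3 st.py w10
```

```text
9.95 [0.45489092 0.01546651 0.05002838] 79.09345693932997 0.03708217754935429 [-3.2947357  -8.01521167  7.41681156]
tray y 3.9017633977286894
```

View pics/w10.png

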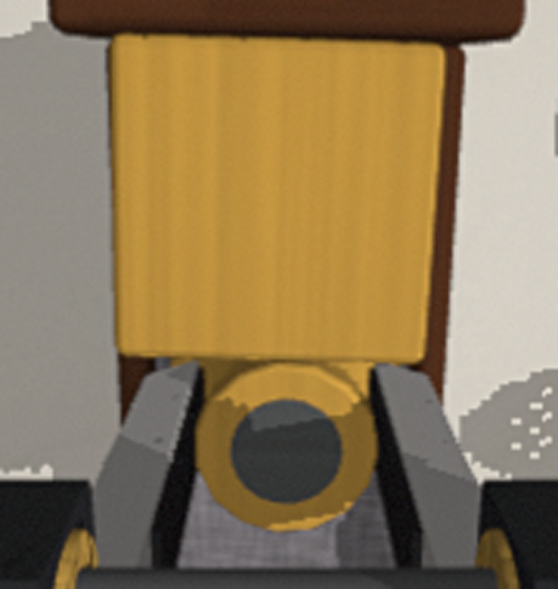

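Call:
{"method": "arm_command", "body": {
  "series": [
    [[0.05,0,0,0],[0.1,0,0,0],[0.1,0,0,0]]
  ]
}}

```text
t: 10.25
eef_pos: [0.455, 0.0156, 0.05]
tool_rot: [2.419, 1.998, -0.005]
contact_force: [-2.2, -10.4, 8.0]
opening: 0.0375
```

```bash
python3 st.py w11
```

```text
10.25 [0.45502539 0.01563564 0.05003737] 79.11817116399448 0.03753854050147966 [ -2.21639497 -10.36822176   7.97271018]
tray y 4.094989043961366
```

View pics/w11.png

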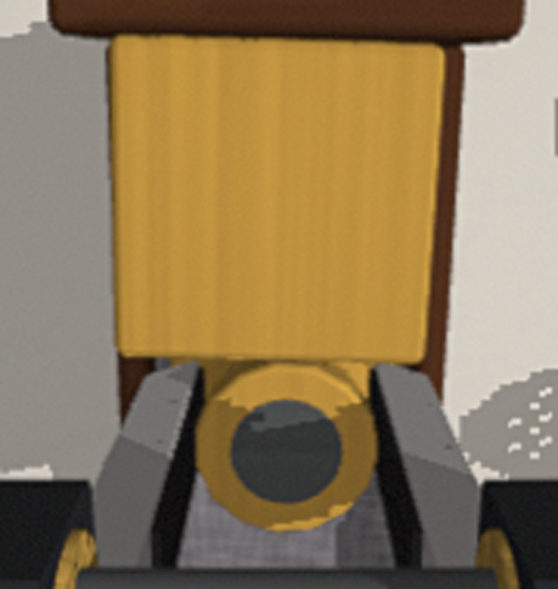

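Call:
{"method": "arm_command", "body": {
  "series": [
    [[-0.08,0,-0.05,0],[-0.1,0,-0.08,0]]
  ]
}}

```text
t: 10.47
eef_pos: [0.4549, 0.0156, 0.0501]
tool_rot: [2.421, 1.998, -0.002]
contact_force: [0.1, -6.4, -0.9]
opening: 0.037
```

Call:
{"method": "arm_command", "body": {
  "series": [
    [[0,0,0,0],[0,0,0,0],[0,0,0,0],[0,0,0,0],[0,0,0,0]]
  ],
  "hand": 65
}}

```text
t: 10.88
eef_pos: [0.4544, 0.0175, 0.05]
tool_rot: [-2.423, -1.999, 0.0]
contact_force: [0.2, -0.9, -0.6]
opening: 0.0608
```

Call:
{"method": "arm_command", "body": {
  "series": [
    [[0,0,-1.5,0],[0,0,-4.5,0],[0,0,-8,0],[0,0,-11,0],[0,0,-12,0]]
  ]
}}

```text
t: 11.3
eef_pos: [0.4578, 0.017, 0.1751]
tool_rot: [2.418, 1.996, 0.01]
contact_force: [-0.1, -0.3, -0.1]
opening: 0.061
```

```bash
python3 - <<'E'
from h import *
f=grab("wrist"); s=f["s"]; print(s["eef_pos"],yaw(s),s["opening"],s["contact_force"]); cv2.imwrite("pics/w12.png",f["image"])
np.savez("f12.npz",image=f["image"],C=f["C"],Rwc=f["Rwc"],intrinsics=f["intrinsics"],k1=f["k1"])
cv2.imwrite("pics/w12c.png",cv2.resize(f["image"][70:270,190:330],None,fx=3,fy=3,interpolation=cv2.INTER_CUBIC))
E
```

```text
[0.45783754 0.01697502 0.17507969] 79.05744057476846 0.06099859789458501 [-0.06073546 -0.28387728 -0.13801721]
```

View pics/w12c.png

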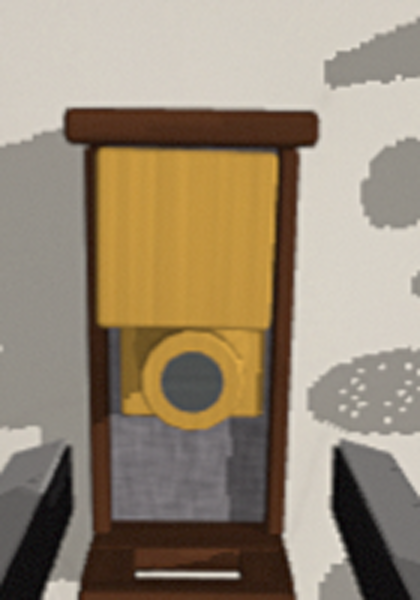

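Row closed: the packed holder sits against the +y board, and the middle one is upright with its base tucked under. Next is the lying holder.

```bash
python3 - <<'E'
from h import *
go([0.454,-0.237,0.17],85)
E
```

```text
t 11.35 pos [0.4581 0.0169 0.1752] yaw 79.05 -> shift cm [-25.     4.41   0.54] turn -5.95 dist 25.4
```

Call:
{"method": "arm_command", "body": {
  "series": [
    [[-4,0.7,0,-3],[-8,1.4,0,-6],[-12,2.1,0,-6],[-16,2.8,0,-6],[-20,3.5,0,-6]]
  ],
  "hand": 100
}}

```text
t: 11.77
eef_pos: [0.4497, -0.1868, 0.1682]
tool_rot: [-2.313, -2.122, 0.001]
contact_force: [1.1, 0.3, 0.5]
opening: 0.0912
```

Call:
{"method": "arm_command", "body": {
  "series": [
    [[-3,0.45,0,0],[-4.5,0.6,0,0],[-4.9,0.5,0,0],[-4.9,0.5,0,0],[-4.9,0.5,0,0]]
  ]
}}

```text
t: 12.18
eef_pos: [0.4512, -0.2334, 0.1692]
tool_rot: [-2.313, -2.122, -0.001]
contact_force: [-0.3, 0.3, 0.2]
opening: 0.0942
```

```bash
python3 - <<'E'
from h import *
f=grab("wrist"); s=f["s"]; print(s["t"],s["eef_pos"],yaw(s),s["opening"],s["contact_force"]); cv2.imwrite("pics/w13.png",f["image"])
np.savez("f13.npz",image=f["image"],C=f["C"],Rwc=f["Rwc"],intrinsics=f["intrinsics"],k1=f["k1"],p=s["eef_pos"],y=yaw(s))
cv2.imwrite("pics/w13c.png",cv2.resize(f["image"][130:230,205:305],None,fx=6,fy=6,interpolation=cv2.INTER_CUBIC))
E
```

```text
12.1833 [ 0.45121586 -0.23339823  0.16916128] 85.07467221910926 0.09421563301294672 [-0.26746981  0.34760791  0.17970288]
```

View pics/w13.png

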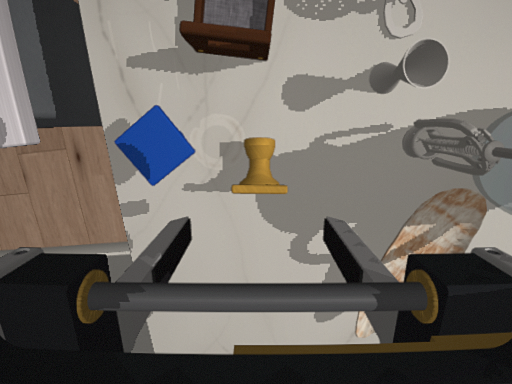

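View pics/w13c.png

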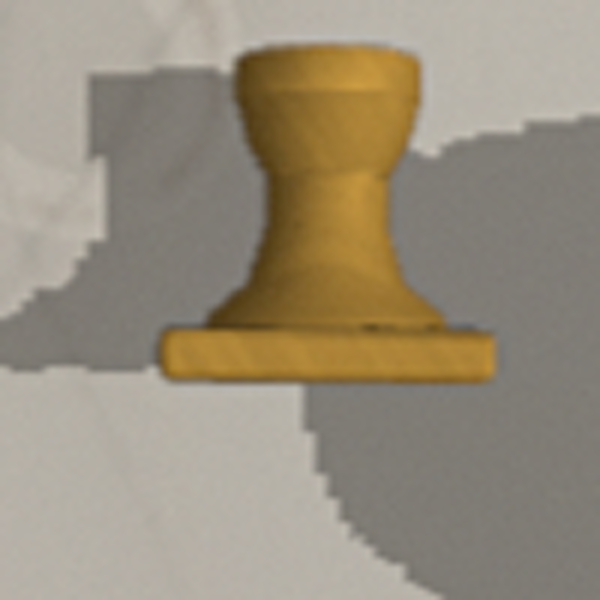

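```bash
python3 - <<'E'
from h import *
d=np.load("f13.npz"); f={k:d[k] for k in d.files}; f["k1"]=float(f["k1"]); o=f["p"][:2]; y=np.radians(float(f["y"]))
ax=np.array([np.cos(y),np.sin(y)]); ay=np.array([np.sin(y),-np.cos(y)])
def T(c,z,k=6,x0=205,y0=130):
    P=plane(f,c2p(c,k,x0,y0),z)[:,:2]-o; return (np.c_[P@ax,P@ay]*1000).round(1).tolist()
print("outer up",T([(165,378),(493,382)],.0627),"inner up",T([(165,332),(493,336)],.0605))
print("lip top",T([(240,50),(420,50)],.04))
print("blue right corner",T([(194,150)],.064,1,0,0))
go([0.4512,-0.2334,0.0125])
E
```

```text
outer up [[-0.6, -26.5], [-1.4, 33.0]] inner up [[7.4, -26.6], [6.7, 33.0]]
lip top [[56.7, -13.3], [56.6, 20.3]]
blue right corner [[45.7, -65.2]]
t 12.23 pos [ 0.4514 -0.2332  0.1695] yaw 85.13 -> shift cm [-0.05  0.   15.7 ] turn 0 dist 15.7
```

Call:
{"method": "arm_command", "body": {
  "series": [
    [[-0.35,0.33,4,0.7],[-0.35,0.33,8,0.7],[-0.35,0.33,12,0.7],[-0.35,0.33,14.5,0.7],[-0.35,0.33,15.6,0.7]]
  ]
}}

```text
t: 12.65
eef_pos: [0.4518, -0.2347, 0.0101]
tool_rot: [-2.32, -2.106, 0.002]
contact_force: [0.1, 0.5, -0.2]
opening: 0.0942
```

Call:
{"method": "arm_command", "body": {
  "series": [
    [[0,0,0,0],[0,0,0,0],[0,0,0,0],[0,0,0,0]]
  ],
  "hand": 0
}}

```text
t: 12.98
eef_pos: [0.4568, -0.2401, 0.0167]
tool_rot: [2.324, 2.106, 0.001]
contact_force: [0.6, -0.2, 0.2]
opening: 0.0704
```

```bash
cat > st2.py <<'E'
from h import *
import sys
f=grab("wrist"); s=f["s"]; print(round(s["t"],2),s["eef_pos"].round(4),yaw(s).round(2),s["opening"].round(4),s["contact_force"].round(1),s["torque"].round(2)); cv2.imwrite(f"pics/{sys.argv[1]}.png",f["image"])
np.savez("fl.npz",image=f["image"],C=f["C"],Rwc=f["Rwc"],intrinsics=f["intrinsics"],k1=f["k1"],p=s["eef_pos"],y=yaw(s))
E
python3 st2.py w14
```

```text
Traceback (most recent call last):
  File "st2.py", line 3, in <module>
    f=grab("wrist"); s=f["s"]; print(round(s["t"],2),s["eef_pos"].round(4),yaw(s).round(2),s["opening"].round(4),s["contact_force"].round(1),s["torque"].round(2)); cv2.imwrite(f"pics/{sys.argv[1]}.png",f["image"])
                                                                                           ^^^^^^^^^^^^^^^^^^
AttributeError: 'float' object has no attribute 'round'
```

```bash
sed -i 's/s\["opening"\].round(4)/round(s["opening"],4)/;s/yaw(s).round(2)/round(float(yaw(s)),2)/' st2.py; python3 st2.py w14
```

```text
13.03 [ 0.4562 -0.24    0.0164] 84.37 0.0668 [-3.7 -1.   1.2] [-0.12  0.31 -0.04]
```

View pics/w14.png

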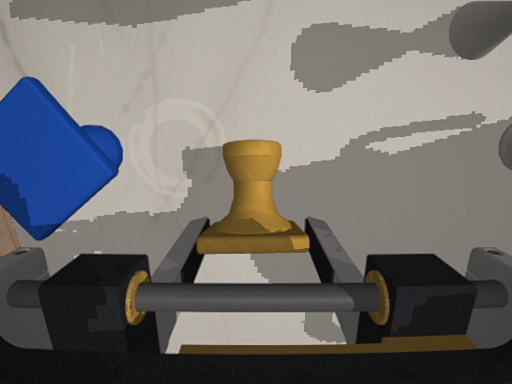

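Call:
{"method": "arm_command", "body": {
  "series": [
    [[0.3,0,0.35,0],[0.3,0,0.35,0],[0.3,0,0.35,0],[0.3,0,0.35,0]]
  ],
  "hand": 75
}}

```text
t: 13.42
eef_pos: [0.4551, -0.2359, 0.0108]
tool_rot: [2.328, 2.109, 0.0]
contact_force: [-0.2, -0.8, 0.6]
opening: 0.0706
```

```bash
python3 st2.py w15
```

```text
13.42 [ 0.4551 -0.2359  0.0108] 84.33 0.0706 [-0.2 -0.8  0.6] [-0.04 -0.06 -0.02]
```

View pics/w15.png

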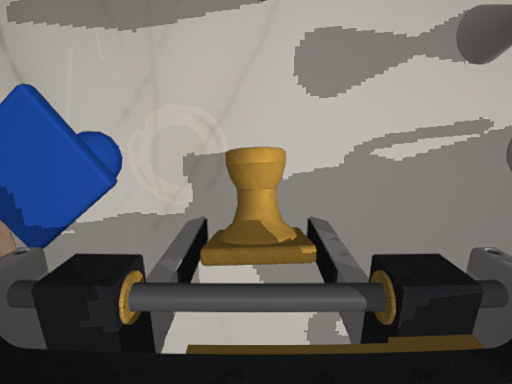

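Call:
{"method": "arm_command", "body": {
  "series": [
    [[0,0,0,0],[0,0,0,0],[0,0,0,0],[0,0,0,0],[0,0,0,0]]
  ],
  "hand": 0
}}

```text
t: 13.88
eef_pos: [0.4552, -0.2361, 0.0108]
tool_rot: [2.328, 2.109, 0.0]
contact_force: [0.4, 0.1, -0.8]
opening: 0.062
```

Call:
{"method": "arm_command", "body": {
  "series": [
    [[0,0,-0.5,0],[0,0,-1.5,0],[0,0,-2.5,0],[0,0,-3.5,0],[0,0,-4.5,0]]
  ]
}}

```text
t: 14.3
eef_pos: [0.4553, -0.2362, 0.0572]
tool_rot: [2.328, 2.108, 0.0]
contact_force: [0.3, -0.5, -2.2]
opening: 0.0617
```

```bash
python3 st2.py w16; python3 - <<'E'
from h import *
f=grab("scene"); cv2.imwrite("pics/s16.png",cv2.resize(f["image"][180:310,270:430],None,fx=4.5,fy=4.5,interpolation=cv2.INTER_CUBIC))
E
```

```text
14.3 [ 0.4553 -0.2362  0.0572] 84.34 0.0617 [ 0.3 -0.5 -2.2] [-0.05 -0.03 -0.04]
```

View pics/w16.png

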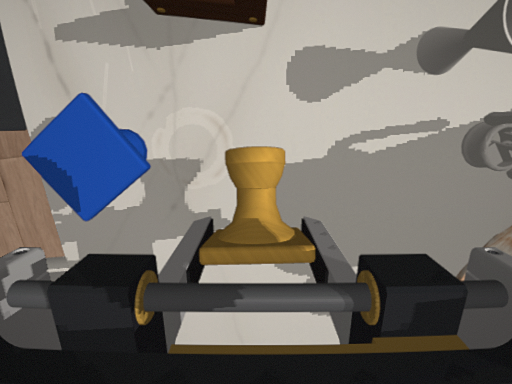

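View pics/s16.png

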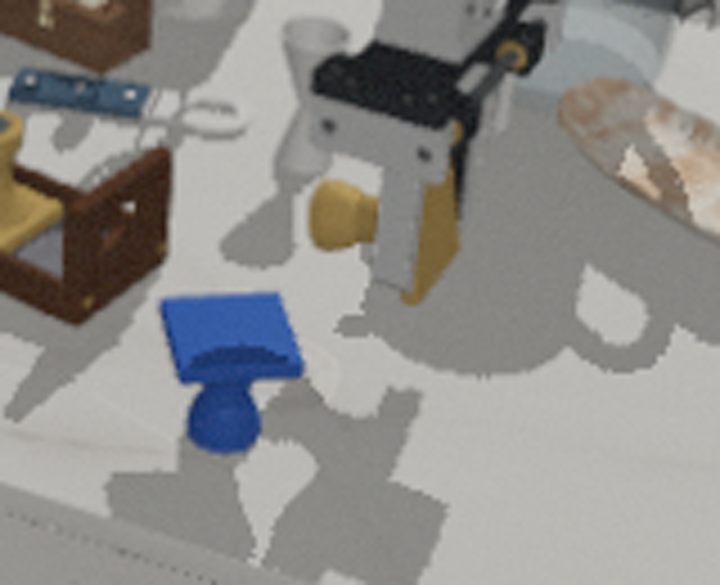

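The grip holds it at the 12.5° dip and it doesn't swing. I'll turn it cup-down by hooking its lower lip rim on the outer top edge of the fixed tray's -y end board, then pressing it forward. First I move to the staging point.

```bash
python3 - <<'E'
from h import *
go([0.4214,-0.1421,0.105],78.1)
E
```

```text
t 14.4 pos [ 0.4569 -0.2373  0.0585] yaw 84.34 -> shift cm [ 9.11 -4.45 -4.69] turn 6.24 dist 11.2
```

Call:
{"method": "arm_command", "body": {
  "series": [
    [[0,0,-2.5,0],[2,-1,-4.5,2],[5,-2.4,-4.7,4],[7.5,-3.7,-4.7,6.2],[9,-4.4,-4.7,6.2]]
  ]
}}

```text
t: 14.82
eef_pos: [0.4186, -0.1398, 0.1027]
tool_rot: [-2.438, -1.979, 0.0]
contact_force: [0.2, 0.7, -2.3]
opening: 0.0623
```

Call:
{"method": "arm_command", "body": {
  "series": [
    [[0,0,0,0],[0,0,0,0],[0,0,0,0]]
  ]
}}

```text
t: 15.07
eef_pos: [0.4209, -0.143, 0.1029]
tool_rot: [2.437, 1.98, 0.0]
contact_force: [-0.4, 0.6, -1.8]
opening: 0.0616
```

```bash
python3 st2.py w17; python3 - <<'E'
from h import *
go([0.4214,-0.1421,0.080],78.1)
f=grab("scene"); cv2.imwrite("pics/s17.png",cv2.resize(f["image"][160:300,220:390],None,fx=4.2,fy=4.2,interpolation=cv2.INTER_CUBIC))
E
```

```text
15.07 [ 0.4209 -0.143   0.1029] 78.17 0.0616 [-0.4  0.6 -1.8] [-0.13 -0.11 -0.01]
t 15.12 pos [ 0.4209 -0.1432  0.1029] yaw 78.13 -> shift cm [0.12 0.02 2.29] turn 0.03 dist 2.3
```

View pics/w17.png

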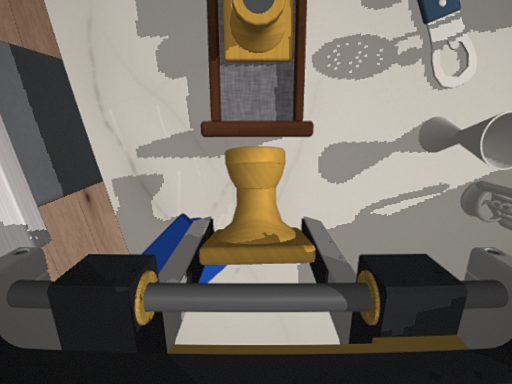

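View pics/s17.png

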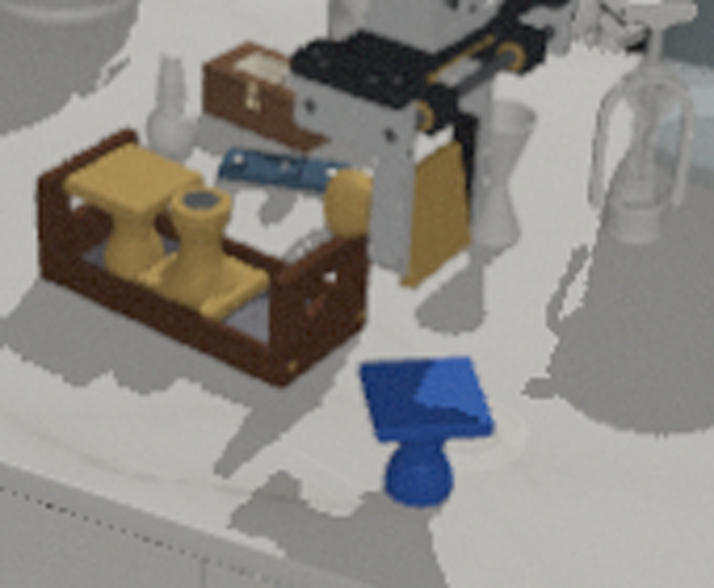

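```bash
python3 - <<'E'
from h import *
d=np.load("fl.npz"); f={k:d[k] for k in d.files}; f["k1"]=float(f["k1"]); o=f["p"][:2]; y=np.radians(float(f["y"]))
ax=np.array([np.cos(y),np.sin(y)]); ay=np.array([np.sin(y),-np.cos(y)])
def T(c,z):
    P=plane(f,c,z)[:,:2]-o; return (np.c_[P@ax,P@ay]*1000).round(1).tolist()
print("board near edge",T([(202,133),(257,136),(312,136)],.072),"lip upper rim",T([(257,148)],.127))
E
```

```text
board near edge [[65.7, -41.1], [63.3, 0.7], [63.4, 42.5]] lip upper rim [[59.4, 0.5]]
```

Call:
{"method": "arm_command", "body": {
  "series": [
    [[0,0,0.8,0],[0,0,1.6,0],[0,0,2.0,0],[0.3,0,2.0,0],[0.6,0,2.0,0]]
  ]
}}

```text
t: 15.58
eef_pos: [0.4208, -0.1359, 0.0819]
tool_rot: [-2.438, -1.978, 0.001]
contact_force: [0.2, -0.3, -2.2]
opening: 0.0622
```

Call:
{"method": "arm_command", "body": {
  "series": [
    [[0.2,0,0,0],[0.4,0,0,0],[0.6,0,0,0],[0.6,0,0,0]]
  ]
}}

```text
t: 15.92
eef_pos: [0.4224, -0.1325, 0.0833]
tool_rot: [2.434, 1.98, -0.007]
contact_force: [-2.8, -7.4, -2.2]
opening: 0.062
```

```bash
python3 st2.py w18
```

```text
15.92 [ 0.4224 -0.1325  0.0833] 78.26 0.062 [-2.8 -7.4 -2.2] [-1.52  0.49  0.07]
```

View pics/w18.png

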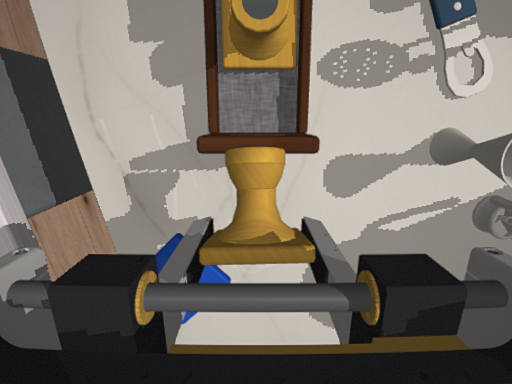

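Contact is at 8 N. Next I push forward and up in steps to roll the cup under.

Call:
{"method": "arm_command", "body": {
  "series": [
    [[0.15,0,-0.1,0],[0.3,0,-0.25,0],[0.5,0,-0.4,0],[0.7,0,-0.6,0],[0.8,0,-0.7,0]]
  ]
}}

```text
t: 16.38
eef_pos: [0.4246, -0.1219, 0.0902]
tool_rot: [2.439, 1.98, 0.001]
contact_force: [0.4, -0.9, -2.9]
opening: 0.0621
```

```bash
python3 st2.py w19; python3 - <<'E'
from h import *
f=grab("scene"); cv2.imwrite("pics/s19.png",cv2.resize(f["image"][160:300,220:390],None,fx=4.2,fy=4.2,interpolation=cv2.INTER_CUBIC))
E
```

```text
16.38 [ 0.4246 -0.1219  0.0902] 78.15 0.0621 [ 0.4 -0.9 -2.9] [-0.08 -0.05  0.05]
```

View pics/w19.png

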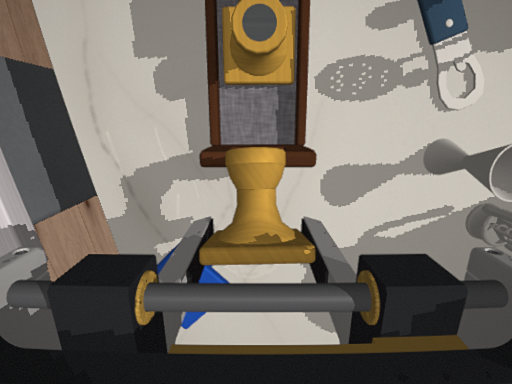

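View pics/s19.png

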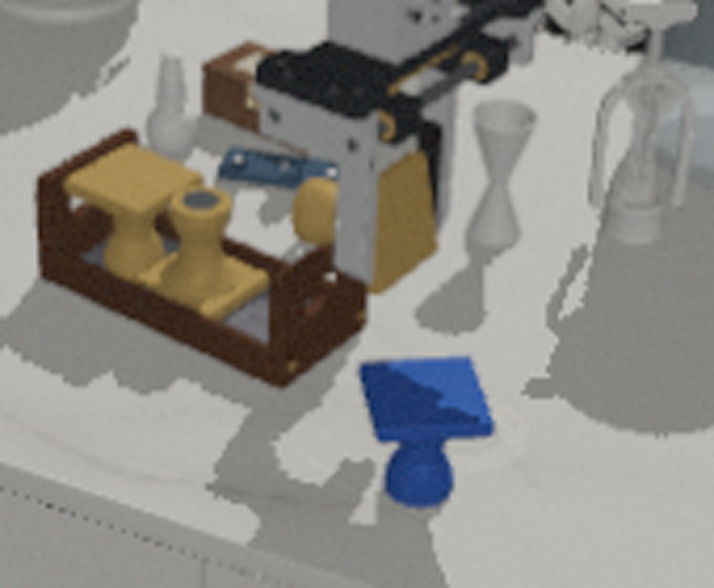

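The rim rode over the rounded edge because I rose too early. I'll back off, set it lower and push harder before rising, so that wall friction helps to roll the cup down.

Call:
{"method": "arm_command", "body": {
  "series": [
    [[-0.6,0,-0.4,0],[-1.5,0,-0.4,0],[-2.3,0,-0.2,0],[-2.3,0,0.9,0],[-2.3,0,1.6,0]]
  ]
}}

```text
t: 16.9
eef_pos: [0.4194, -0.1462, 0.0733]
tool_rot: [2.44, 1.978, 0.0]
contact_force: [-0.8, -0.5, -2.9]
opening: 0.0615
```

Call:
{"method": "arm_command", "body": {
  "series": [
    [[0.3,0,0,0],[0.6,0,0,0],[0.9,0,0,0],[1.1,0,0,0],[1.3,0,0,0]]
  ]
}}

```text
t: 17.32
eef_pos: [0.4221, -0.1343, 0.0743]
tool_rot: [2.434, 1.98, -0.006]
contact_force: [-3.8, -10.8, -2.1]
opening: 0.0617
```

Call:
{"method": "arm_command", "body": {
  "series": [
    [[0.1,0,-0.05,0],[0.2,0,-0.1,0],[0.2,0,-0.15,0]]
  ]
}}

```text
t: 17.57
eef_pos: [0.4225, -0.1339, 0.0759]
tool_rot: [2.432, 1.979, -0.009]
contact_force: [-3.4, -10.4, -3.7]
opening: 0.062
```

Call:
{"method": "arm_command", "body": {
  "series": [
    [[0.2,0,0,0],[0.4,0,0,0],[0.5,0,-0.05,0],[0.6,0,-0.1,0]]
  ]
}}

```text
t: 17.9
eef_pos: [0.4231, -0.131, 0.0779]
tool_rot: [2.428, 1.979, -0.017]
contact_force: [-9.4, -17.4, 1.2]
opening: 0.0619
```

```bash
python3 st2.py w20
```

```text
17.9 [ 0.4231 -0.131   0.0779] 78.36 0.0619 [ -9.4 -17.4   1.2] [-3.53  1.6   0.12]
```

View pics/w20.png

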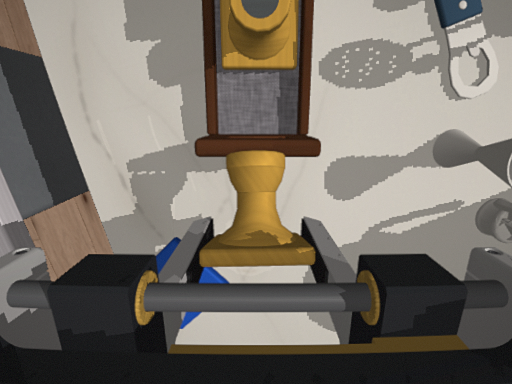

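Call:
{"method": "arm_command", "body": {
  "series": [
    [[0.1,0,-0.15,0],[0.2,0,-0.3,0],[0.3,0,-0.45,0],[0.4,0,-0.6,0]]
  ]
}}

```text
t: 18.28
eef_pos: [0.4241, -0.1234, 0.083]
tool_rot: [2.434, 1.979, -0.008]
contact_force: [-3.3, -8.0, -2.5]
opening: 0.0616
```

```bash
python3 st2.py w21
```

```text
18.28 [ 0.4241 -0.1234  0.083 ] 78.23 0.0616 [-3.3 -8.  -2.5] [-1.73  0.54  0.07]
```

View pics/w21.png

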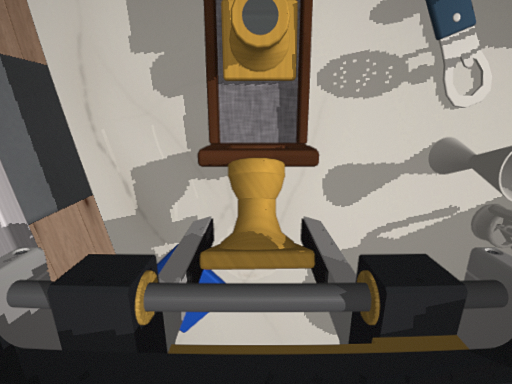

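```bash
python3 - <<'E'
from h import *
f=grab("scene"); cv2.imwrite("pics/s21.png",cv2.resize(f["image"][170:270,260:370],None,fx=6,fy=6,interpolation=cv2.INTER_CUBIC))
E
```

```text
(no output)
```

View pics/s21.png

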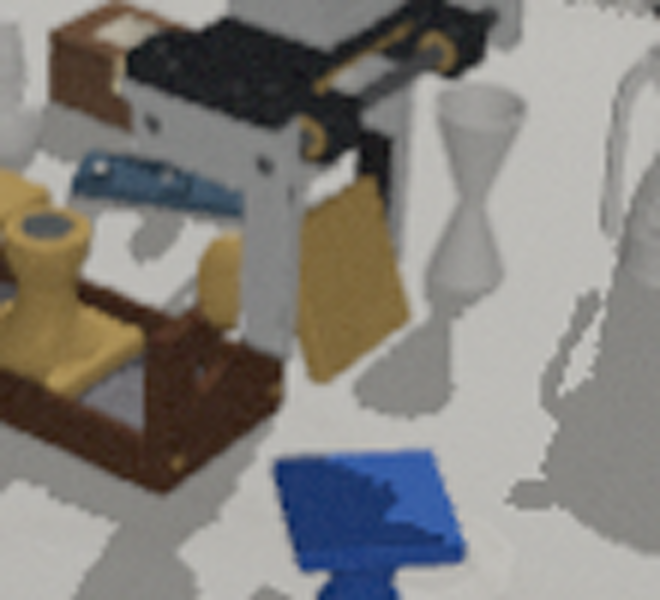

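It is rolling: the base is now clearly tilted, at about 30°. I'll continue.

Call:
{"method": "arm_command", "body": {
  "series": [
    [[0.15,0,-0.15,0],[0.3,0,-0.3,0],[0.45,0,-0.45,0],[0.6,0,-0.6,0],[0.75,0,-0.75,0]]
  ]
}}

```text
t: 18.8
eef_pos: [0.4265, -0.115, 0.0905]
tool_rot: [2.435, 1.979, -0.004]
contact_force: [-1.6, -4.8, -2.8]
opening: 0.062
```

```bash
cat > st3.py <<'E'
from h import *
import sys
f=grab("wrist"); s=f["s"]; print(round(s["t"],2),s["eef_pos"].round(4),round(float(yaw(s)),2),round(s["opening"],4),s["contact_force"].round(1),s["torque"].round(2))
np.savez("fl.npz",image=f["image"],C=f["C"],Rwc=f["Rwc"],intrinsics=f["intrinsics"],k1=f["k1"],p=s["eef_pos"],y=yaw(s))
g=grab("scene")["image"]
a=cv2.resize(f["image"][90:290,165:345],None,fx=2.2,fy=2.2,interpolation=cv2.INTER_CUBIC)
b=cv2.resize(g[170:270,260:360],(396,440),interpolation=cv2.INTER_CUBIC)
cv2.imwrite(f"pics/{sys.argv[1]}.png",np.hstack([a[:440,:396],b]))
E
python3 st3.py w22
```

```text
18.8 [ 0.4265 -0.115   0.0905] 78.21 0.062 [-1.6 -4.8 -2.8] [-1.18  0.27  0.02]
```

View pics/w22.png

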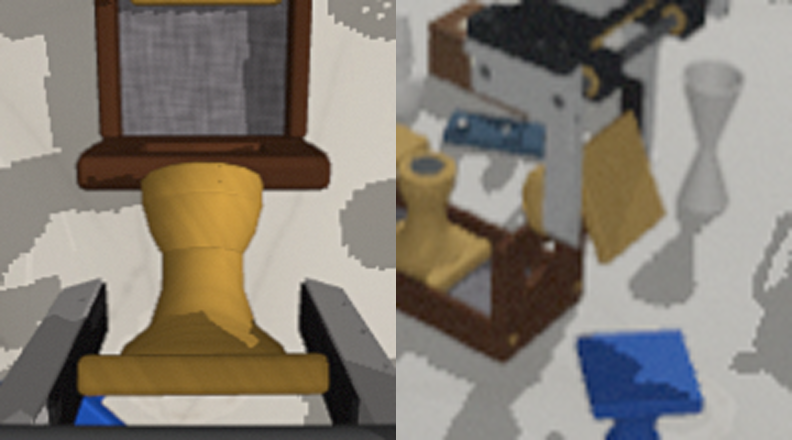

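```bash
cat > th.py <<'E'
from h import *
from scipy.optimize import least_squares
# side-view solve: rows of base outer-top edge, base inner-top edge, lip upper rim (centre column) -> u0,z0,theta in tool frame
def solve(rows,T,K,k1,pts=((-5,31),(5,31),(59,19))):
    Ti=np.linalg.inv(T)
    def pr(u,z):  # tool point u along x, height z above grasp point
        p=Ti@np.array([u,0,-0.0188-z,1]); return cv2.projectPoints(p[None,:3],np.zeros(3),np.zeros(3),K,np.array([k1,0,0,0.]))[0][0,0,1]
    def res(q):
        u0,z0,t=q[0]/1e3,q[1]/1e3,q[2]; c,s=np.cos(t),np.sin(t)
        return [pr(u0+(a*c+r*s)/1e3,z0+(r*c-a*s)/1e3)-row for (a,r),row in zip(pts,rows)]
    o=least_squares(res,[0,0,.4],x_scale=[5,5,.3]); return o.x[0],o.x[1],np.degrees(o.x[2]),o.cost
f=env.grab_frame("wrist"); T=np.array(f["T_tool_cam"]);K=np.array(f["intrinsics"]);k1=f["k1"]
import sys
if __name__=="__main__":
    for rows in eval(sys.argv[1]): print(rows,np.round(solve(rows,T,K,k1),1))
E
python3 th.py "[(263,247,147),(269.5,251.4,164)]"
```

```text
(263, 247, 147) [ 1.6 -9.2 -0.6  0. ]
(269.5, 251.4, 164) [-14.1  -6.2  23.3   0. ]
```

```bash
python3 - <<'E'
import th
from th import *
Ti=np.linalg.inv(T)
def pr(u,z):
    p=Ti@np.array([u,0,-0.0188-z,1])if 0 else Ti@np.array([u,0,-0.0188-z,1]); return cv2.projectPoints(p[None,:3],np.zeros(3),np.zeros(3),K,np.array([k1,0,0,0.]))[0][0,0,1]
for u0 in (0,-5,-10,-15):
  for t in (12.5,25,35,45):
    c,s=np.cos(np.radians(t)),np.sin(np.radians(t)); print(u0,t,[round(float(pr((u0+a*c+r*s)/1e3,(r*c-a*s)/1e3)),1) for a,r in((-5,31),(5,31),(59,19))])
E
```

```text
0 12.5 [262.6, 243.9, 143.8]
0 25 [250.0, 230.8, 142.5]
0 35 [239.5, 221.0, 144.8]
0 45 [229.1, 212.3, 149.6]
-5 12.5 [271.0, 252.5, 152.7]
-5 25 [258.6, 239.5, 150.7]
-5 35 [248.1, 229.7, 152.5]
-5 45 [237.8, 220.8, 156.8]
-10 12.5 [279.3, 261.0, 161.5]
-10 25 [267.0, 248.0, 158.8]
-10 35 [256.6, 238.1, 160.1]
-10 45 [246.3, 229.2, 164.0]
-15 12.5 [287.4, 269.3, 170.2]
-15 25 [275.3, 256.4, 166.8]
-15 35 [265.0, 246.5, 167.6]
-15 45 [254.7, 237.4, 171.0]
```

```bash
python3 - <<'E'
from h import *
d=np.load("f13.npz"); f={k:d[k] for k in d.files}; f["k1"]=float(f["k1"])
im=f["image"]; h=cv2.cvtColor(im,cv2.COLOR_BGR2HSV); m=cv2.inRange(h,(105,150,60),(130,255,255)); m[240:]=0
c=max(cv2.findContours(m,0,1)[0],key=cv2.contourArea); r=cv2.approxPolyDP(c,6,True)[:,0]; print(r.tolist()); print(plane(f,r.astype(float),.064).round(3))
go([0.4215,-0.139,0.045],78.1)
E
```

```text
[[158, 106], [115, 141], [152, 184], [194, 151]]
[[ 0.36  -0.135  0.064]
 [ 0.308 -0.165  0.064]
 [ 0.339 -0.214  0.064]
 [ 0.39  -0.183  0.064]]
t 19.0 pos [ 0.4266 -0.1149  0.0907] yaw 78.22 -> shift cm [-2.45 -0.01  4.58] turn 0.12 dist 5.2
```

The base has slid back about 13 mm in the pads, so this hold won't last. I'll lay the holder back down in front of the end board, then tip it with open hand fingertips while the lip is braced on the fixed board.

Call:
{"method": "arm_command", "body": {
  "series": [
    [[-0.8,0,-0.2,0],[-1.8,0.5,0,0],[-2.5,1,1,0],[-2.5,1,2.5,0],[-2.5,1,4,0]]
  ]
}}

```text
t: 19.42
eef_pos: [0.4323, -0.1412, 0.05]
tool_rot: [2.438, 1.977, 0.002]
contact_force: [0.1, 0.5, -2.0]
opening: 0.0616
```

```bash
python3 st3.py w23
```

```text
19.42 [ 0.4323 -0.1412  0.05  ] 78.07 0.0616 [ 0.1  0.5 -2. ] [ 0.   -0.02  0.03]
```

View pics/w23.png

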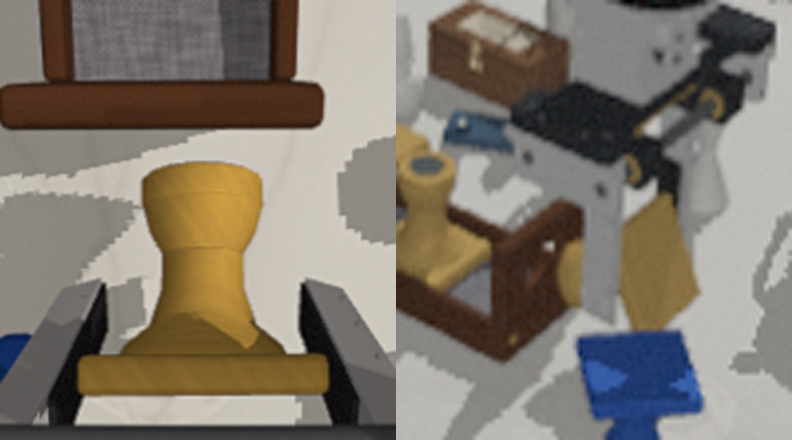

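Call:
{"method": "arm_command", "body": {
  "series": [
    [[0,0,0.8,0],[0,0,1.5,0],[0,0,2.1,0],[0,0,2.4,0],[0,0,2.7,0]]
  ]
}}

```text
t: 19.93
eef_pos: [0.4309, -0.1397, 0.0225]
tool_rot: [-2.439, -1.98, -0.0]
contact_force: [1.0, -0.2, -2.9]
opening: 0.0616
```

Call:
{"method": "arm_command", "body": {
  "series": [
    [[0,0,0.2,0],[0,0,0.4,0],[0,0,0.6,0],[0,0,0.8,0],[0,0,0.9,0]]
  ]
}}

```text
t: 20.35
eef_pos: [0.4327, -0.1437, 0.017]
tool_rot: [2.431, 1.979, -0.005]
contact_force: [-8.0, -6.8, 18.2]
opening: 0.0621
```

```bash
python3 st3.py w24
```

```text
20.35 [ 0.4327 -0.1437  0.017 ] 78.3 0.0621 [-8.  -6.8 18.2] [-1.04  1.48  0.14]
```

View pics/w24.png

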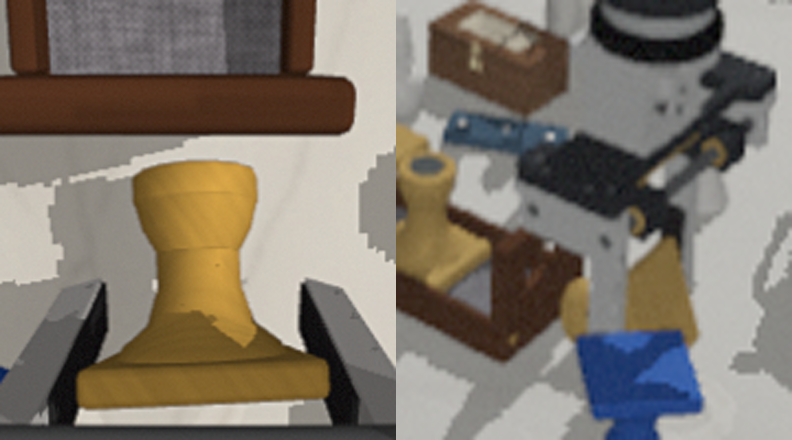

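Call:
{"method": "arm_command", "body": {
  "series": [
    [[0,0,-0.3,0],[0,0,-0.3,0]]
  ]
}}

```text
t: 20.62
eef_pos: [0.4323, -0.1406, 0.018]
tool_rot: [2.437, 1.977, 0.002]
contact_force: [0.0, -1.8, 2.1]
opening: 0.0615
```

Call:
{"method": "arm_command", "body": {
  "series": [
    [[0,0,0,0],[0,0,0,0],[0,0,0,0],[0,0,0,0]]
  ],
  "hand": 76
}}

```text
t: 20.95
eef_pos: [0.4305, -0.1393, 0.0164]
tool_rot: [-2.438, -1.98, 0.0]
contact_force: [0.9, -0.9, -0.1]
opening: 0.0715
```

```bash
python3 st3.py w25
```

```text
20.95 [ 0.4305 -0.1393  0.0164] 78.15 0.0715 [ 0.9 -0.9 -0.1] [-0.09 -0.09  0.01]
```

View pics/w25.png

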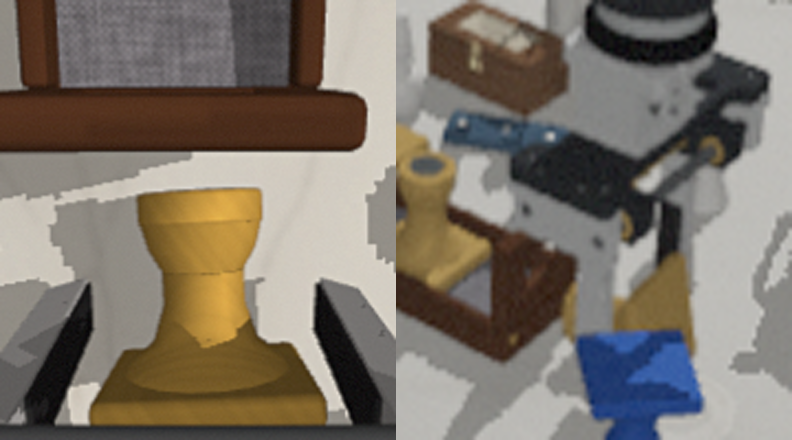

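Call:
{"method": "arm_command", "body": {
  "series": [
    [[0,0,-2,0],[0,0,-5,0],[0,0,-8,0],[-2,0,-9.5,0],[-4.5,0,-9.5,0]]
  ]
}}

```text
t: 21.47
eef_pos: [0.4246, -0.1848, 0.1159]
tool_rot: [2.43, 1.979, 0.005]
contact_force: [0.4, 0.8, -0.8]
opening: 0.0716
```

Call:
{"method": "arm_command", "body": {
  "series": [
    [[-0.5,0,0,0],[-0.5,0,0,0],[-0.5,0,0,0]]
  ],
  "hand": 10
}}

```text
t: 21.72
eef_pos: [0.4199, -0.1879, 0.1109]
tool_rot: [-2.438, -1.977, -0.0]
contact_force: [0.6, 0.7, 0.1]
opening: 0.055
```

```bash
python3 st2.py w26
```

```text
21.72 [ 0.4199 -0.1879  0.1109] 78.08 0.055 [0.6 0.7 0.1] [-0.02 -0.08 -0.07]
```

View pics/w26.png

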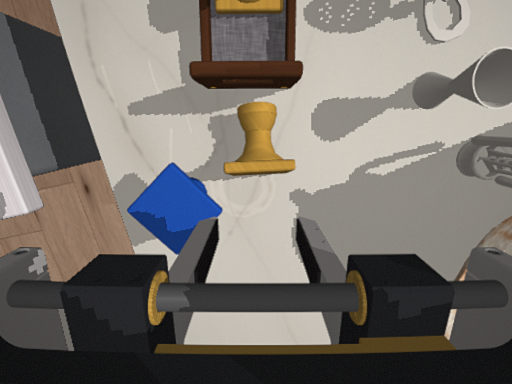

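```bash
python3 - <<'E'
from h import *
d=np.load("fl.npz"); f={k:d[k] for k in d.files}; f["k1"]=float(f["k1"]); o=f["p"][:2]; y=np.radians(float(f["y"]))
ax=np.array([np.cos(y),np.sin(y)]); ay=np.array([np.sin(y),-np.cos(y)])
def T(c,z):
    P=plane(f,np.array(c,float),z)[:,:2]-o; return (np.c_[P@ax,P@ay]*1000).round(1).tolist()
print("base outer up",T([(226,175),(295,171)],.0627),"lip",T([(240,105),(257,102),(276,105)],.04),"board",T([(191,82),(246,87),(301,87)],.072))
print("blue",T([(222,210)],.064))
go([0.42,-0.188,0.057],78.1)
E
```

```text
base outer up [[30.0, -25.9], [33.4, 32.8]] lip [[88.5, -14.4], [91.0, 0.6], [88.5, 17.3]] board [[103.5, -49.5], [99.7, -7.8], [99.7, 34.0]]
blue [[-0.9, -30.1]]
t 21.77 pos [ 0.4198 -0.1875  0.1107] yaw 78.12 -> shift cm [-0.05  0.04  5.37] turn 0.02 dist 5.4
```

Call:
{"method": "arm_command", "body": {
  "series": [
    [[0.3,0.3,0,0],[0.5,0.3,0,0],[0.5,0.3,0,0],[0.5,0.3,2,0],[0.5,0.3,4,0]]
  ]
}}

```text
t: 22.18
eef_pos: [0.4261, -0.1847, 0.0725]
tool_rot: [2.435, 1.979, 0.002]
contact_force: [-0.1, 0.2, -0.7]
opening: 0.0175
```

Call:
{"method": "arm_command", "body": {
  "series": [
    [[0,0,0.9,0],[0,0,1.4,0],[0,0,1.4,0],[0.4,0,1.4,0],[0.8,0,1.4,0]]
  ]
}}

```text
t: 22.6
eef_pos: [0.427, -0.1768, 0.0586]
tool_rot: [2.438, 1.978, 0.001]
contact_force: [-0.4, -0.2, -0.6]
opening: 0.0096
```

```bash
python3 st2.py w27
```

```text
22.6 [ 0.427  -0.1768  0.0586] 78.11 0.0096 [-0.4 -0.2 -0.6] [-0.02 -0.05 -0.01]
```

View pics/w27.png

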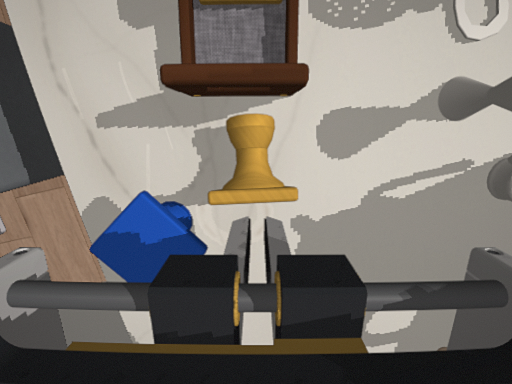

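Call:
{"method": "arm_command", "body": {
  "series": [
    [[0.3,0,0.15,0],[0.7,0,0.15,0],[1.0,0,0.15,0],[1.2,0,0.15,0],[1.4,0,0.15,0]]
  ]
}}

```text
t: 23.07
eef_pos: [0.4293, -0.163, 0.0566]
tool_rot: [2.438, 1.98, -0.001]
contact_force: [-0.4, -1.8, 1.4]
opening: 0.01
```

Call:
{"method": "arm_command", "body": {
  "series": [
    [[0.2,0,0,0],[0.4,0,0,0],[0.6,0,0,0],[0.6,0,0,0]]
  ]
}}

```text
t: 23.4
eef_pos: [0.4305, -0.1566, 0.0563]
tool_rot: [-2.439, -1.98, -0.001]
contact_force: [0.1, 0.2, 0.2]
opening: 0.0093
```

```bash
python3 st3.py w28
```

```text
23.4 [ 0.4305 -0.1566  0.0563] 78.14 0.0093 [0.1 0.2 0.2] [-0.25 -0.12  0.05]
```

View pics/w28.png

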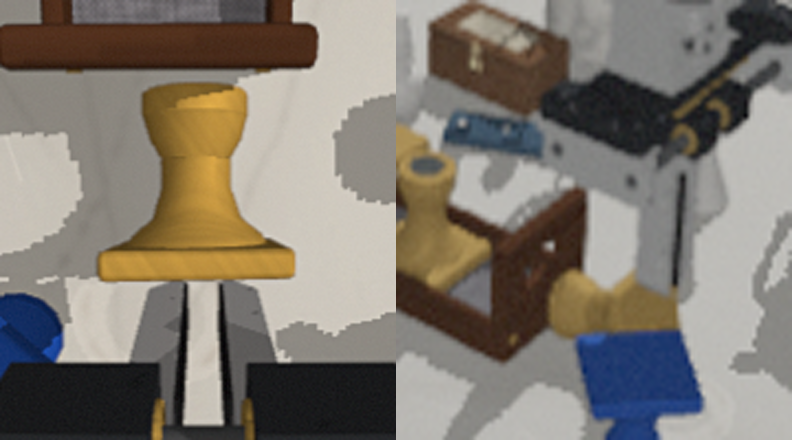

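Call:
{"method": "arm_command", "body": {
  "series": [
    [[0.2,0,0,0],[0.4,0,0,0],[0.6,0,-0.05,0],[0.6,0,-0.05,0]]
  ]
}}

```text
t: 23.83
eef_pos: [0.4316, -0.1521, 0.0569]
tool_rot: [2.437, 1.98, -0.003]
contact_force: [-1.0, -5.4, -0.2]
opening: 0.009
```

```bash
python3 st3.py w29
```

```text
23.83 [ 0.4316 -0.1521  0.0569] 78.19 0.009 [-1.  -5.4 -0.2] [-1.    0.17  0.02]
```

View pics/w29.png

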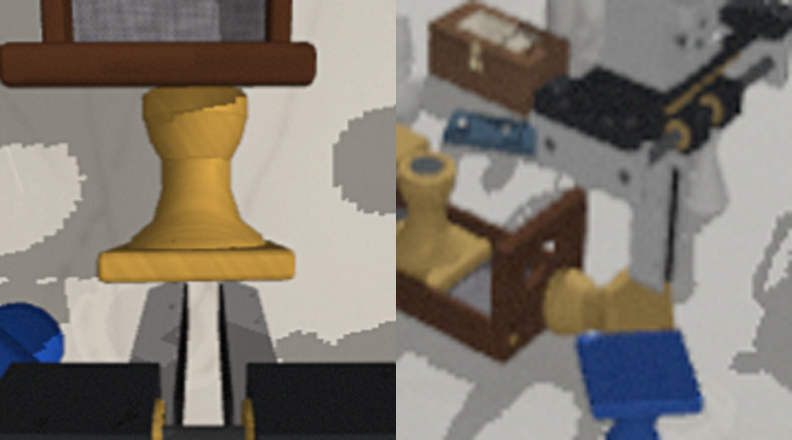

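Call:
{"method": "arm_command", "body": {
  "series": [
    [[0.1,0,0,0],[0.25,0,-0.1,0],[0.35,0,-0.2,0],[0.45,0,-0.3,0]]
  ]
}}

```text
t: 24.27
eef_pos: [0.4332, -0.1502, 0.0609]
tool_rot: [2.433, 1.978, -0.006]
contact_force: [-2.3, -11.3, 3.3]
opening: 0.0094
```

```bash
python3 st3.py w30
```

```text
24.27 [ 0.4332 -0.1502  0.0609] 78.22 0.0094 [ -2.3 -11.3   3.3] [-2.1   0.51  0.03]
```

View pics/w30.png

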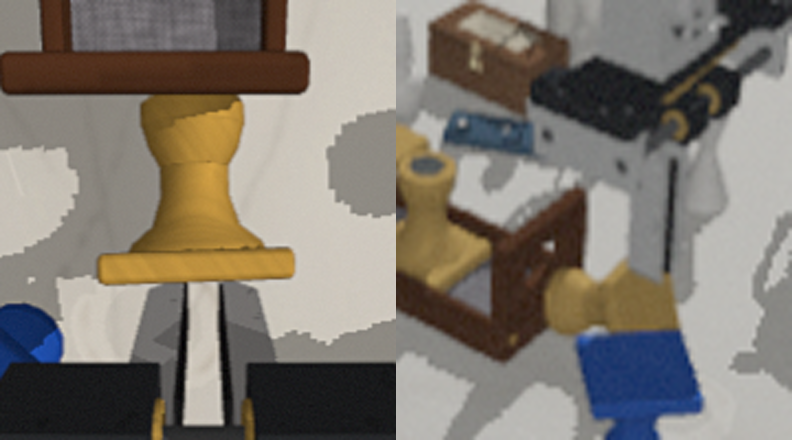

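Call:
{"method": "arm_command", "body": {
  "series": [
    [[0.15,0,-0.05,0],[0.3,0,-0.1,0],[0.4,0,-0.2,0],[0.5,0,-0.3,0]]
  ]
}}

```text
t: 24.7
eef_pos: [0.4353, -0.1479, 0.0653]
tool_rot: [2.428, 1.975, -0.008]
contact_force: [-3.6, -15.1, 7.5]
opening: 0.0093
```

```bash
python3 st3.py w31
```

```text
24.7 [ 0.4353 -0.1479  0.0653] 78.27 0.0093 [ -3.6 -15.1   7.5] [-3.08  0.79  0.1 ]
```

View pics/w31.png

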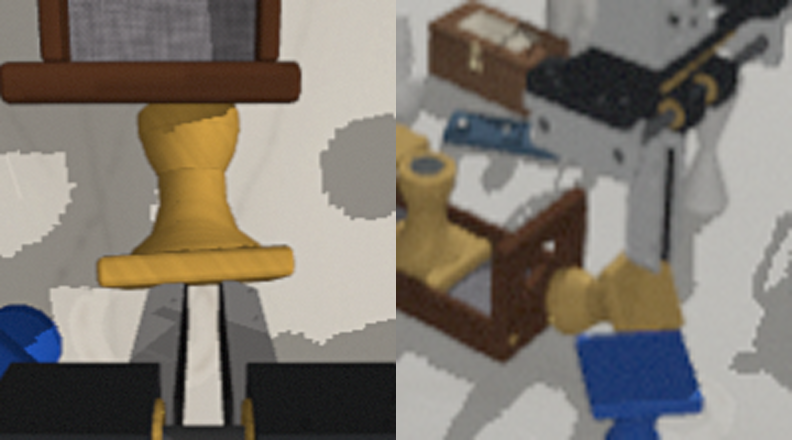

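Call:
{"method": "arm_command", "body": {
  "series": [
    [[0.15,0,-0.15,0],[0.35,0,-0.35,0],[0.55,0,-0.55,0],[0.75,0,-0.7,0]]
  ]
}}

```text
t: 25.13
eef_pos: [0.4373, -0.1391, 0.0725]
tool_rot: [2.43, 1.975, -0.004]
contact_force: [-1.7, -10.4, 8.6]
opening: 0.0091
```

```bash
python3 st3.py w32
```

```text
25.13 [ 0.4373 -0.1391  0.0725] 78.2 0.0091 [ -1.7 -10.4   8.6] [-1.92  0.45  0.04]
```

View pics/w32.png

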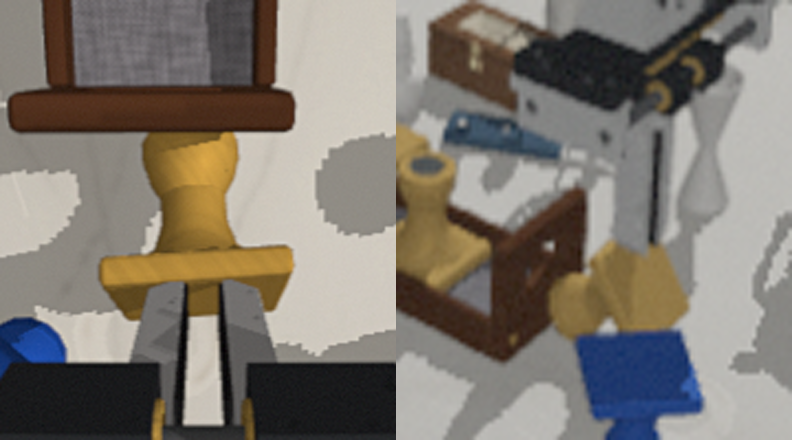

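It is tipping well, at about 40°. I'll keep on.

Call:
{"method": "arm_command", "body": {
  "series": [
    [[0.3,0,-0.15,0],[0.6,0,-0.25,0],[0.9,0,-0.35,0],[1.2,0,-0.4,0]]
  ]
}}

```text
t: 25.57
eef_pos: [0.4401, -0.1259, 0.0766]
tool_rot: [2.432, 1.975, -0.0]
contact_force: [-1.6, -5.4, 10.7]
opening: 0.0094
```

```bash
python3 st3.py w33
```

```text
25.57 [ 0.4401 -0.1259  0.0766] 78.16 0.0094 [-1.6 -5.4 10.7] [-1.18  0.3   0.02]
```

View pics/w33.png

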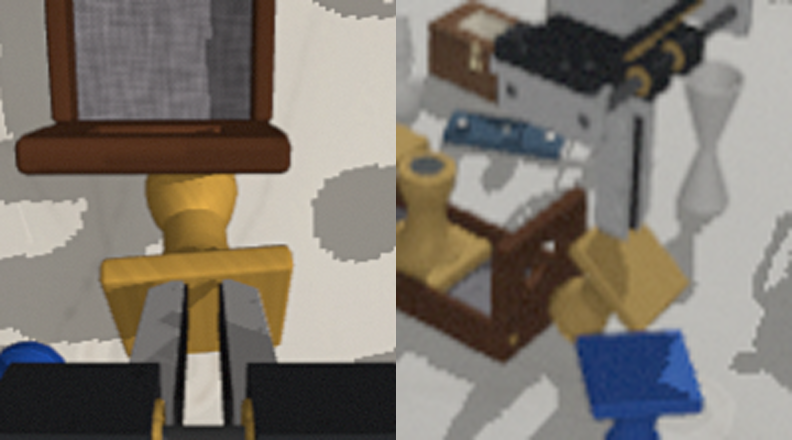

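Call:
{"method": "arm_command", "body": {
  "series": [
    [[0.2,0,-0.1,0],[0.45,0,-0.2,0],[0.7,0,-0.2,0],[0.9,0,-0.2,0]]
  ]
}}

```text
t: 26.0
eef_pos: [0.44, -0.1138, 0.0764]
tool_rot: [2.439, 1.979, 0.002]
contact_force: [-0.9, -1.0, 5.6]
opening: 0.0093
```

```bash
python3 st3.py w34
```

```text
26.0 [ 0.44   -0.1138  0.0764] 78.13 0.0093 [-0.9 -1.   5.6] [-0.2   0.05  0.06]
```

View pics/w34.png

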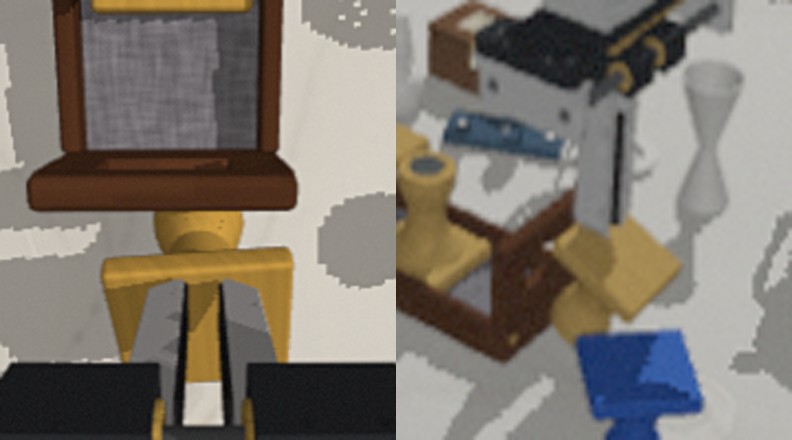

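Call:
{"method": "arm_command", "body": {
  "series": [
    [[0.2,0,0,0],[0.4,0,-0.05,0],[0.6,0,-0.1,0],[0.7,0,-0.3,0],[0.7,0,-0.8,0]]
  ]
}}

```text
t: 26.52
eef_pos: [0.4394, -0.1059, 0.0826]
tool_rot: [-2.436, -1.978, 0.002]
contact_force: [-0.3, -0.6, -0.6]
opening: 0.0097
```

Call:
{"method": "arm_command", "body": {
  "series": [
    [[0,0,-1.5,0],[-0.5,0,-4,0],[-2,0,-6,0],[-3.5,0,-7,0],[-4,0,-7,0]]
  ],
  "hand": 100
}}

```text
t: 26.93
eef_pos: [0.4344, -0.1484, 0.1568]
tool_rot: [2.436, 1.975, 0.003]
contact_force: [1.3, -0.5, -0.1]
opening: 0.0394
```

```bash
python3 st3.py w35
```

```text
26.93 [ 0.4344 -0.1484  0.1568] 78.08 0.0394 [ 1.3 -0.5 -0.1] [-0.01 -0.05 -0.03]
```

View pics/w35.png

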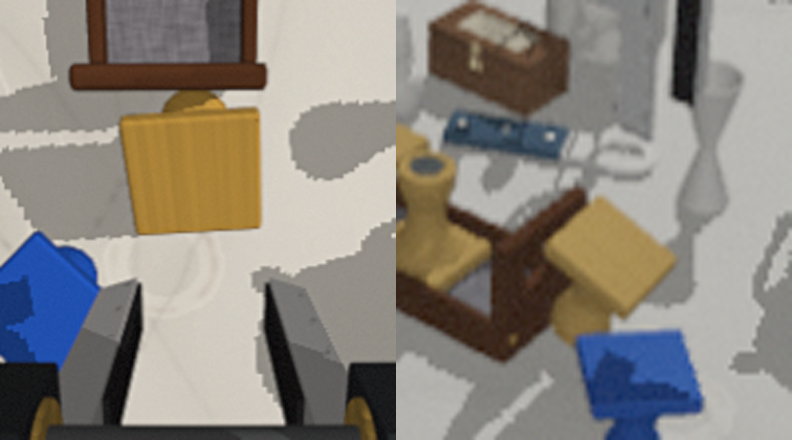

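```bash
python3 st2.py w36; python3 - <<'E'
from h import *
d=np.load("fl.npz"); im=d["image"]; print(d["p"],d["y"])
cv2.imwrite("pics/w36c.png",cv2.resize(im[110:210,190:310],None,fx=6,fy=6,interpolation=cv2.INTER_CUBIC))
E
```

```text
27.03 [ 0.4324 -0.1466  0.1538] 78.03 0.0472 [-0.5  0.3 -0.1] [-0.05 -0.04  0.04]
[ 0.43243427 -0.14662084  0.15376217] 78.03451430491505
```

View pics/w36c.png

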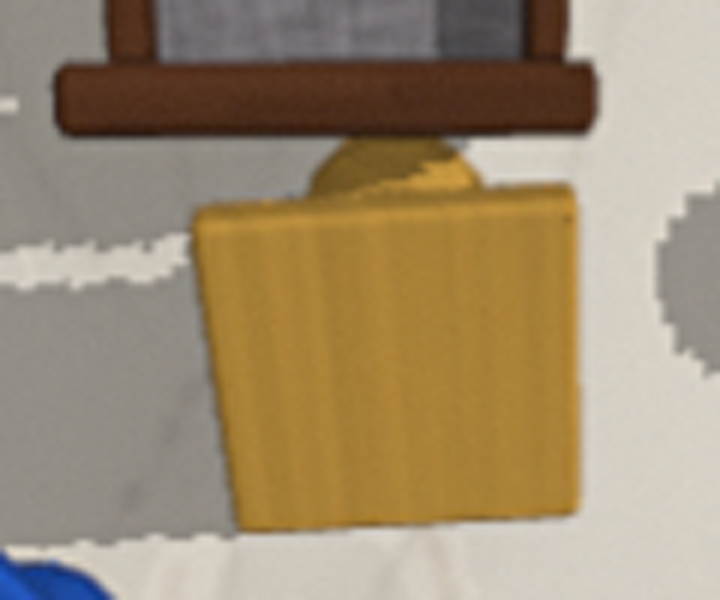

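```bash
python3 - <<'E'
from h import *
d=np.load("fl.npz"); f={k:d[k] for k in d.files}; f["k1"]=float(f["k1"]); o=f["p"][:2]; y=np.radians(float(f["y"]))
ax=np.array([np.cos(y),np.sin(y)]); ay=np.array([np.sin(y),-np.cos(y)])
def T(c,z):
    P=plane(f,c2p(c,6,190,110),z)[:,:2]-o; return (np.c_[P@ax,P@ay]*1000).round(1).tolist()
print("front",T([(200,228),(575,205)],.0733),"rear",T([(240,528),(578,515)],.060),"board",T([(60,133),(330,133),(595,133)],.072))
print("front inner edge",T([(200,212),(575,185)],.0636))
E
```

```text
front [[50.2, -31.6], [53.8, 27.6]] rear [[-2.8, -27.9], [-0.5, 30.9]] board [[65.0, -53.4], [64.8, -11.0], [64.9, 30.6]]
front inner edge [[51.9, -32.7], [56.3, 28.6]]
```

Call:
{"method": "arm_command", "body": {
  "series": [
    [[-1,0,0,0],[-1,0,0,0],[-1,0,0,0],[-1,0,0,0]]
  ]
}}

```text
t: 27.42
eef_pos: [0.4301, -0.1555, 0.153]
tool_rot: [-2.438, -1.979, 0.001]
contact_force: [0.2, 0.4, 0.5]
opening: 0.078
```

```bash
python3 st2.py w37; python3 - <<'E'
from h import *
d=np.load("fl.npz"); im=d["image"]; f=grab("scene")
a=cv2.resize(im[100:200,190:310],(468,390),interpolation=cv2.INTER_CUBIC);b=cv2.resize(f["image"][210:275,325:379],(324,390),interpolation=cv2.INTER_CUBIC)
b=cv2.resize(f["image"][205:270,295:349],(324,390),interpolation=cv2.INTER_CUBIC)
cv2.imwrite("pics/w37c.png",np.hstack([a,b]))
E
```

```text
27.42 [ 0.4301 -0.1555  0.153 ] 78.14 0.078 [0.2 0.4 0.5] [-0.03 -0.06 -0.01]
```

View pics/w37c.png

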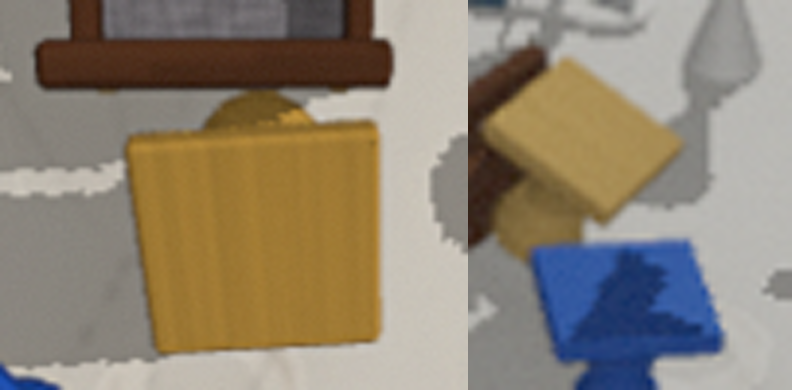

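```bash
python3 - <<'E'
from h import *
d=np.load("fl.npz"); f={k:d[k] for k in d.files}; f["k1"]=float(f["k1"])
g=env.grab_frame("scene"); g["C"],g["Rwc"]=campose(g,None)
w=c2p([(132,150),(378,130),(380,338),(162,352)],3.9,190,100)
s=c2p([(487-468,130),(568-468,60),(682-468,148),(606-468,220)],6,295,205)
A=rays(f,w);B=rays(g,s); A/=np.linalg.norm(A,axis=1)[:,None];B/=np.linalg.norm(B,axis=1)[:,None]
P=[]
for a,b in zip(A,B):
    M=np.c_[a,-b]; q=np.linalg.lstsq(M,g["C"]-f["C"],rcond=None)[0]; p1=f["C"]+q[0]*a;p2=g["C"]+q[1]*b; P.append((p1+p2)/2); print(((p1+p2)/2).round(4),"miss",np.linalg.norm(p1-p2).round(4))
P=np.array(P);print([np.linalg.norm(P[i]-P[(i+1)%4]).round(4) for i in range(4)])
c=np.array([0.4138,-0.1767]);
E
```

```text
[ 0.4116 -0.0902  0.0736] miss 0.0024
[ 0.4705 -0.0985  0.0765] miss 0.0003
[ 0.4629 -0.1533  0.0549] miss 0.0016
[ 0.4041 -0.145   0.053 ] miss 0.0025
[np.float64(0.0595), np.float64(0.0593), np.float64(0.0594), np.float64(0.059)]
```

Triangulation shows the base top tilted about 20°, with its front edge at z 0.075 and rear edge at 0.054. The holder leans with its lip on the board, just past balance. I'll press the front part of the base down lightly with the fingertips to set it flat.

```bash
python3 - <<'E'
from h import *
go([0.4392,-0.108,0.085],82)
E
```

```text
t 27.57 pos [ 0.4304 -0.1557  0.1535] yaw 78.15 -> shift cm [ 4.85 -0.12  6.85] turn -3.85 dist 8.4
```

Call:
{"method": "arm_command", "body": {
  "series": [
    [[2,-0.1,0,-2],[4,-0.1,0.5,-3.8],[4.8,-0.1,1.5,-3.8],[4.8,-0.1,3.5,-3.8],[4.8,-0.1,4.5,-3.8]]
  ],
  "hand": 30
}}

```text
t: 27.98
eef_pos: [0.4383, -0.1078, 0.1067]
tool_rot: [-2.37, -2.06, 0.002]
contact_force: [-0.8, 0.3, -0.6]
opening: 0.0635
```

Call:
{"method": "arm_command", "body": {
  "series": [
    [[0,0,0.5,0],[0,0,1,0],[0,0,1.6,0],[0,0,2.2,0],[0,0,2.6,0]]
  ]
}}

```text
t: 28.4
eef_pos: [0.4394, -0.1091, 0.0824]
tool_rot: [2.373, 2.059, 0.0]
contact_force: [-0.4, 0.4, 0.8]
opening: 0.0307
```

```bash
python3 st3.py w38
```

```text
28.4 [ 0.4394 -0.1091  0.0824] 81.9 0.0307 [-0.4  0.4  0.8] [-0.06 -0.03 -0.03]
```

View pics/w38.png

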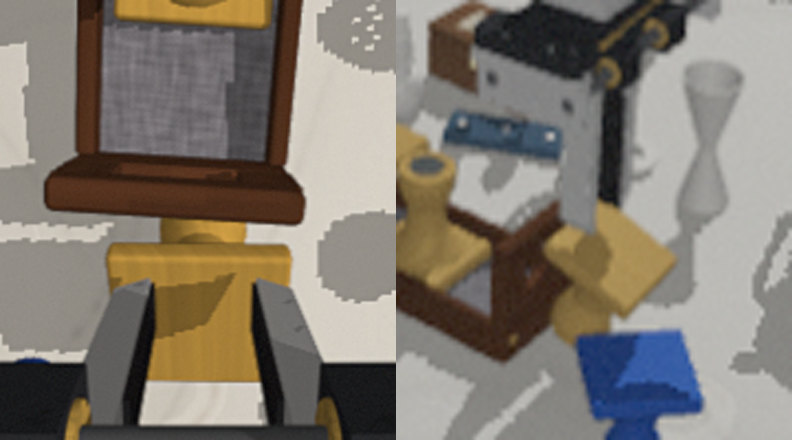

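Call:
{"method": "arm_command", "body": {
  "series": [
    [[0.1,0,0.5,0],[0.1,0,0.9,0],[0.1,0,1.2,0],[0.1,0,1.4,0]]
  ]
}}

```text
t: 28.83
eef_pos: [0.4439, -0.1077, 0.0733]
tool_rot: [2.37, 2.055, 0.01]
contact_force: [-3.4, 8.3, 34.5]
opening: 0.0282
```

```bash
python3 st3.py w39
```

```text
28.83 [ 0.4439 -0.1077  0.0733] 81.87 0.0282 [-3.4  8.3 34.5] [ 1.88  0.89 -0.07]
```

View pics/w39.png

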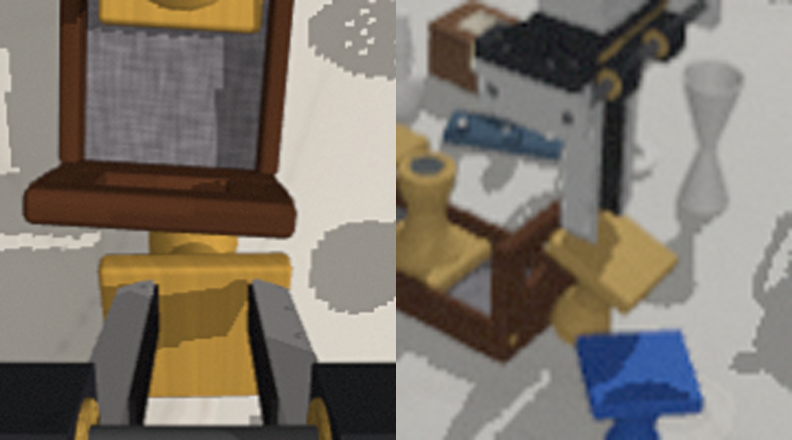

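Pressing jams on friction at 34 N, so I'm stopping that. Instead I'll grip the base sides at this steep angle and press the lip against the board's flat face, where the lever is about 48 mm.

Call:
{"method": "arm_command", "body": {
  "series": [
    [[0,0,-1,0],[-0.3,0,-2.5,0],[-0.8,0,-3,0],[-1.3,0,-3,0],[-1.3,0,-3,0]]
  ],
  "hand": 82
}}

```text
t: 29.35
eef_pos: [0.4378, -0.1217, 0.0987]
tool_rot: [2.372, 2.058, -0.0]
contact_force: [-0.0, 0.5, -0.6]
opening: 0.0582
```

Call:
{"method": "arm_command", "body": {
  "series": [
    [[0,0,0,0],[0,0,0,0],[0,0,0,0]]
  ]
}}

```text
t: 29.6
eef_pos: [0.437, -0.1204, 0.0978]
tool_rot: [-2.371, -2.058, 0.001]
contact_force: [-0.4, 0.0, -0.4]
opening: 0.0763
```

```bash
python3 st2.py w40; python3 - <<'E'
from h import *
d=np.load("fl.npz"); im=d["image"]; f=grab("scene")
cv2.imwrite("pics/w40c.png",np.hstack([cv2.resize(im[130:260,180:330],(450,390),interpolation=cv2.INTER_CUBIC),cv2.resize(f["image"][205:270,295:349],(324,390),interpolation=cv2.INTER_CUBIC)]))
E
```

```text
29.6 [ 0.437  -0.1204  0.0978] 81.93 0.0763 [-0.4  0.  -0.4] [-0.   -0.09  0.02]
```

View pics/w40c.png

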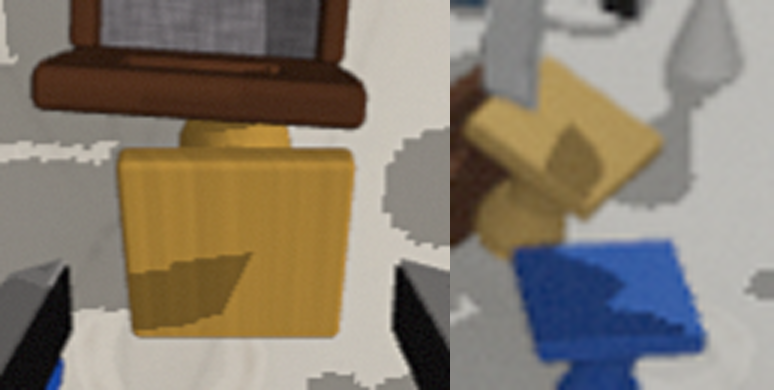

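```bash
python3 - <<'E'
from h import *
d=np.load("fl.npz"); f={k:d[k] for k in d.files}; f["k1"]=float(f["k1"]); o=f["p"][:2]; y=np.radians(float(f["y"]))
ax=np.array([np.cos(y),np.sin(y)]); ay=np.array([np.sin(y),-np.cos(y)])
def T(c,z):
    P=plane(f,c2p(c,3,180,130),z)[:,:2]-o; return (np.c_[P@ax,P@ay]*1000).round(1).tolist()
print("front",T([(120,158),(352,158)],.075),"rear",T([(134,335),(338,335)],.054),"board",T([(40,105),(360,125)],.072))
E
```

```text
front [[29.1, -27.9], [29.1, 31.1]] rear [[-29.4, -28.6], [-29.5, 32.1]] board [[42.2, -48.2], [37.0, 33.3]]
```

Call:
{"method": "arm_command", "body": {
  "series": [
    [[0.15,0.15,1.5,0],[0.15,0.15,3.2,0],[0.15,0.15,4.6,0],[0.15,0.15,5.4,0],[0.15,0.15,5.7,0]]
  ]
}}

```text
t: 30.12
eef_pos: [0.4381, -0.1187, 0.0402]
tool_rot: [-2.37, -2.058, 0.002]
contact_force: [-0.7, 0.8, -0.6]
opening: 0.0773
```

Call:
{"method": "arm_command", "body": {
  "series": [
    [[0,0,0,0],[0,0,0,0],[0,0,0,0],[0,0,0,0],[0,0,0,0]]
  ],
  "hand": 0
}}

```text
t: 30.53
eef_pos: [0.4401, -0.1198, 0.0425]
tool_rot: [2.371, 2.059, 0.001]
contact_force: [0.0, 0.2, -0.3]
opening: 0.0615
```

```bash
python3 st3.py w41
```

```text
30.53 [ 0.4401 -0.1198  0.0425] 81.94 0.0615 [ 0.   0.2 -0.3] [-0.09 -0.13 -0.04]
```

View pics/w41.png

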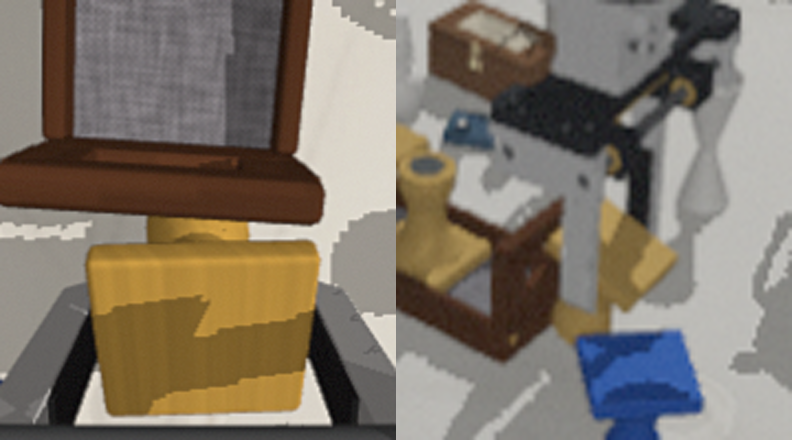

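Call:
{"method": "arm_command", "body": {
  "series": [
    [[-0.3,0,-0.5,0],[-0.5,0,-1.5,2],[-0.5,0,-2.6,3.9],[-0.5,0,-3.1,3.9],[-0.2,0,-3.1,3.9]]
  ]
}}

```text
t: 31.05
eef_pos: [0.44, -0.1222, 0.074]
tool_rot: [2.439, 1.977, 0.001]
contact_force: [1.0, 0.6, -2.4]
opening: 0.0613
```

Call:
{"method": "arm_command", "body": {
  "series": [
    [[0.3,0,0,0],[0.6,0,0,0],[0.9,0,0,0],[1.2,0,0,0],[1.5,0,0,0]]
  ]
}}

```text
t: 31.47
eef_pos: [0.4406, -0.1075, 0.0723]
tool_rot: [-2.439, -1.98, 0.008]
contact_force: [-4.5, -4.6, 1.6]
opening: 0.0615
```

```bash
python3 st3.py w42
```

```text
31.47 [ 0.4406 -0.1075  0.0723] 78.14 0.0615 [-4.5 -4.6  1.6] [-1.06  0.89  0.04]
```

View pics/w42.png

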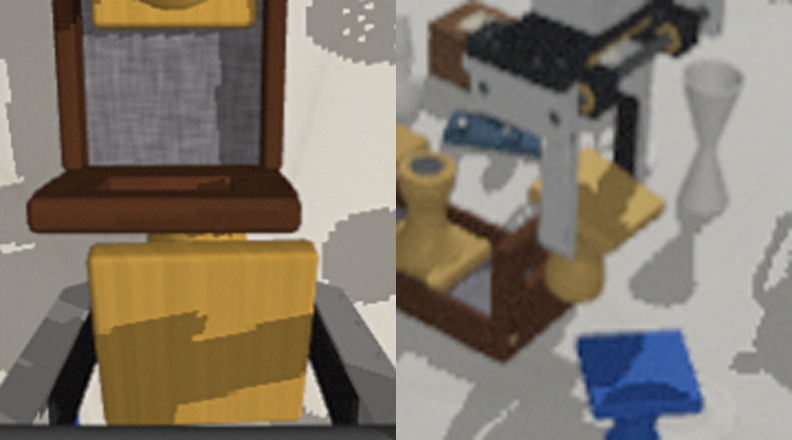

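Call:
{"method": "arm_command", "body": {
  "series": [
    [[0.25,0,0,0],[0.5,0,0,0],[0.75,0,0,0],[0.9,0,0,0],[0.9,0,0,0]]
  ]
}}

```text
t: 31.98
eef_pos: [0.4424, -0.0994, 0.0733]
tool_rot: [2.439, 1.981, -0.01]
contact_force: [-6.9, -5.8, 7.8]
opening: 0.0616
```

```bash
python3 st3.py w43
```

```text
31.98 [ 0.4424 -0.0994  0.0733] 78.17 0.0616 [-6.9 -5.8  7.8] [-1.23  1.51  0.03]
```

View pics/w43.png

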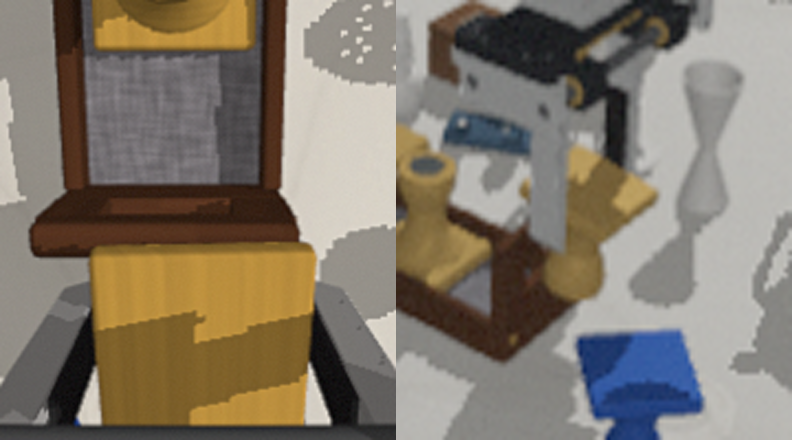

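Call:
{"method": "arm_command", "body": {
  "series": [
    [[0.2,0,0,0],[0.4,0,0,0],[0.5,0,0,0],[0.5,0,0,0]]
  ]
}}

```text
t: 32.42
eef_pos: [0.4434, -0.0958, 0.0738]
tool_rot: [2.437, 1.98, -0.012]
contact_force: [-9.8, -8.7, 10.9]
opening: 0.0615
```

Call:
{"method": "arm_command", "body": {
  "series": [
    [[-1,0,0,0],[-2,0,0,0],[-3,0,0.5,0],[-3.3,0,1.3,0],[-3.3,0,2,0]]
  ]
}}

```text
t: 32.83
eef_pos: [0.4379, -0.126, 0.0516]
tool_rot: [-2.442, -1.975, -0.0]
contact_force: [0.9, 0.1, -2.2]
opening: 0.0616
```

Call:
{"method": "arm_command", "body": {
  "series": [
    [[0,0,0.3,0],[0,0,0.5,0],[0,0,0.6,0],[0,0,0.7,0]]
  ]
}}

```text
t: 33.17
eef_pos: [0.4383, -0.125, 0.0454]
tool_rot: [-2.44, -1.978, 0.0]
contact_force: [0.1, 0.1, -1.3]
opening: 0.0618
```

```bash
python3 st3.py w44
```

```text
33.17 [ 0.4383 -0.125   0.0454] 78.06 0.0618 [ 0.1  0.1 -1.3] [-0.05 -0.13  0.03]
```

View pics/w44.png

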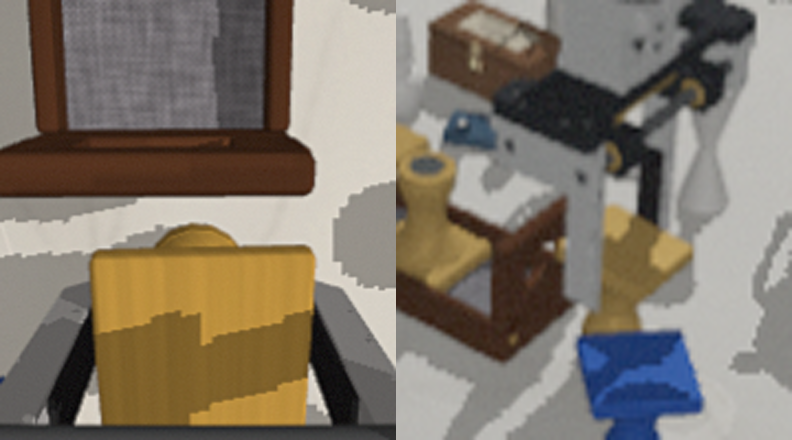

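Call:
{"method": "arm_command", "body": {
  "series": [
    [[0,0,0.1,0],[0,0,0.2,0],[0,0,0.3,0],[0,0,0.35,0]]
  ]
}}

```text
t: 33.6
eef_pos: [0.4383, -0.1253, 0.0422]
tool_rot: [2.441, 1.978, 0.0]
contact_force: [-0.8, -0.5, -3.2]
opening: 0.0617
```

Call:
{"method": "arm_command", "body": {
  "series": [
    [[0,0,0.05,0],[0,0,0.1,0],[0,0,0.15,0]]
  ]
}}

```text
t: 33.85
eef_pos: [0.4383, -0.1253, 0.0407]
tool_rot: [2.441, 1.978, -0.0]
contact_force: [-0.7, 0.5, -2.7]
opening: 0.0614
```

Call:
{"method": "arm_command", "body": {
  "series": [
    [[0,0,0.1,0],[0,0,0.2,0],[0,0,0.3,0],[0,0,0.4,0]]
  ]
}}

```text
t: 34.18
eef_pos: [0.4388, -0.1247, 0.0395]
tool_rot: [-2.44, -1.976, -0.001]
contact_force: [-8.2, 6.5, 29.1]
opening: 0.0617
```

```bash
python3 st3.py w45
```

```text
34.18 [ 0.4388 -0.1247  0.0395] 78.02 0.0617 [-8.2  6.5 29.1] [ 1.22  1.74 -0.06]
```

View pics/w45.png

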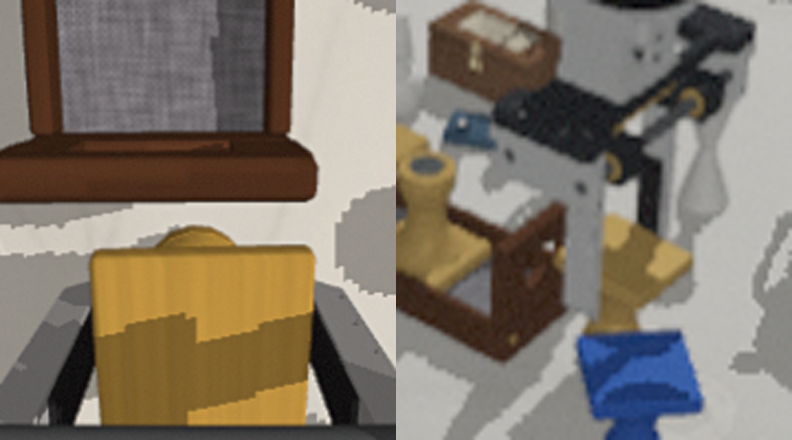

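Call:
{"method": "arm_command", "body": {
  "series": [
    [[0,0,-0.25,0],[0,0,-0.25,0]]
  ]
}}

```text
t: 34.45
eef_pos: [0.4391, -0.1257, 0.0401]
tool_rot: [2.439, 1.977, 0.001]
contact_force: [1.6, 0.2, -0.1]
opening: 0.0616
```

Call:
{"method": "arm_command", "body": {
  "series": [
    [[0,0,0,0],[0,0,0,0],[0,0,0,0],[0,0,-1,0],[0,0,-3,0]]
  ],
  "hand": 80
}}

```text
t: 34.87
eef_pos: [0.4359, -0.1242, 0.0676]
tool_rot: [-2.437, -1.974, 0.004]
contact_force: [-0.1, 0.4, 0.6]
opening: 0.0749
```

Call:
{"method": "arm_command", "body": {
  "series": [
    [[0,0,-2,0],[-0.5,0,-4.5,0],[-0.5,0,-5.5,0],[-0.5,0,-5.5,0]]
  ]
}}

```text
t: 35.2
eef_pos: [0.4397, -0.1316, 0.1275]
tool_rot: [2.436, 1.973, 0.005]
contact_force: [0.9, 1.0, -0.3]
opening: 0.0749
```

```bash
python3 st2.py w46; python3 - <<'E'
from h import *
d=np.load("fl.npz"); im=d["image"]; f=grab("scene")
cv2.imwrite("pics/w46c.png",np.hstack([cv2.resize(im[130:260,180:330],(450,390),interpolation=cv2.INTER_CUBIC),cv2.resize(f["image"][205:270,295:349],(324,390),interpolation=cv2.INTER_CUBIC)]))
E
```

```text
35.2 [ 0.4397 -0.1316  0.1275] 78.01 0.0749 [ 0.9  1.  -0.3] [-0.02 -0.01  0.01]
```

View pics/w46c.png

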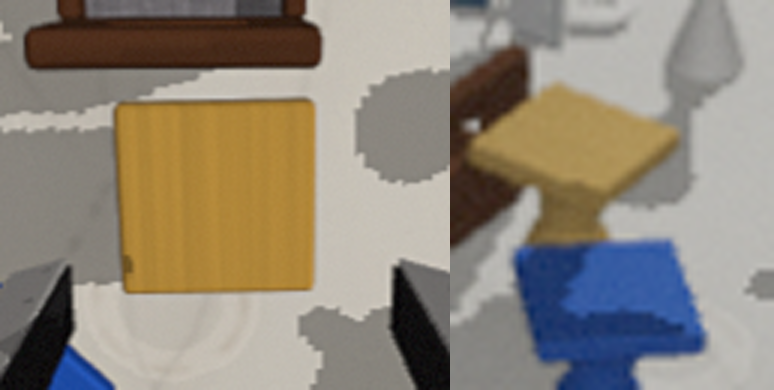

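It now stands upside down and level (base top at crop (120–315, 100–292)). I'll measure it and grip it again squarely.

Call:
{"method": "arm_command", "body": {
  "series": [
    [[0,0,0,0],[0,0,0,0]]
  ]
}}

```text
t: 35.47
eef_pos: [0.436, -0.1295, 0.1226]
tool_rot: [-2.438, -1.976, 0.002]
contact_force: [-0.6, 0.2, -1.1]
opening: 0.0753
```

```bash
python3 st2.py w47; python3 - <<'E'
from h import *
d=np.load("fl.npz"); f={k:d[k] for k in d.files}; f["k1"]=float(f["k1"]); o=f["p"][:2]; y=np.radians(float(f["y"]))
im=f["image"]; m=goldmask(im); m[:150]=0; m[240:]=0
c=max(cv2.findContours(m,0,1)[0],key=cv2.contourArea); r=cv2.minAreaRect(c); q=cv2.approxPolyDP(c,5,True)[:,0]; print(r,q.tolist())
ax=np.array([np.cos(y),np.sin(y)]); ay=np.array([np.sin(y),-np.cos(y)])
P=plane(f,q.astype(float),.064)[:,:2]-o; t=(np.c_[P@ax,P@ay]*1000); print(t.round(1).tolist(),t.mean(0))
cv2.imwrite("pics/w47c.png",cv2.resize(im[130:260,180:330],None,fx=4,fy=4,interpolation=cv2.INTER_CUBIC))
E
```

```text
35.47 [ 0.436  -0.1295  0.1226] 78.04 0.0753 [-0.6  0.2 -1.1] [-0.03 -0.03 -0.01]
((256.5, 198.0), (64.0, 67.0), 90.0) [[223, 168], [227, 230], [289, 228], [289, 166]]
[[34.2, -29.7], [-24.6, -27.8], [-22.6, 30.5], [36.0, 28.7]] [5.76886709 0.44727732]
```

View pics/w47c.png

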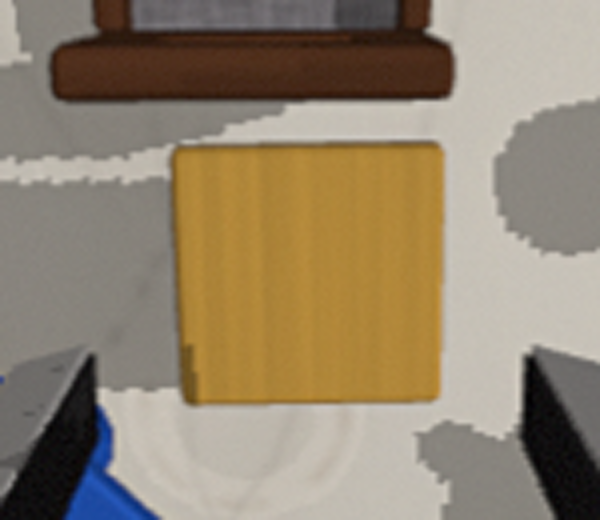

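Call:
{"method": "arm_command", "body": {
  "series": [
    [[0.55,0.05,3,-1.8],[0.55,0.05,5.5,-1.8],[0.55,0.05,7.2,-1.8],[0.55,0.05,8,-1.8],[0.55,0.05,8.2,-1.8]]
  ]
}}

```text
t: 35.93
eef_pos: [0.4368, -0.1238, 0.0399]
tool_rot: [-2.406, -2.013, 0.003]
contact_force: [-0.4, -0.1, -0.2]
opening: 0.0755
```

Call:
{"method": "arm_command", "body": {
  "series": [
    [[0,0,0,0],[0,0,0,0]]
  ]
}}

```text
t: 36.1
eef_pos: [0.4396, -0.1253, 0.0429]
tool_rot: [2.409, 2.015, 0.001]
contact_force: [0.2, -0.9, 0.7]
opening: 0.0754
```

Call:
{"method": "arm_command", "body": {
  "series": [
    [[0,0,0,0],[0,0,0,0],[0,0,0,0],[0,0,0,0],[0,0,0,0]]
  ],
  "hand": 0
}}

```text
t: 36.52
eef_pos: [0.4393, -0.1252, 0.0431]
tool_rot: [2.408, 2.015, 0.0]
contact_force: [-1.6, -0.1, 6.3]
opening: 0.0615
```

```bash
python3 st3.py w48
```

```text
36.52 [ 0.4393 -0.1252  0.0431] 79.84 0.0615 [-1.6 -0.1  6.3] [ 0.01  0.34 -0.06]
```

View pics/w48.png

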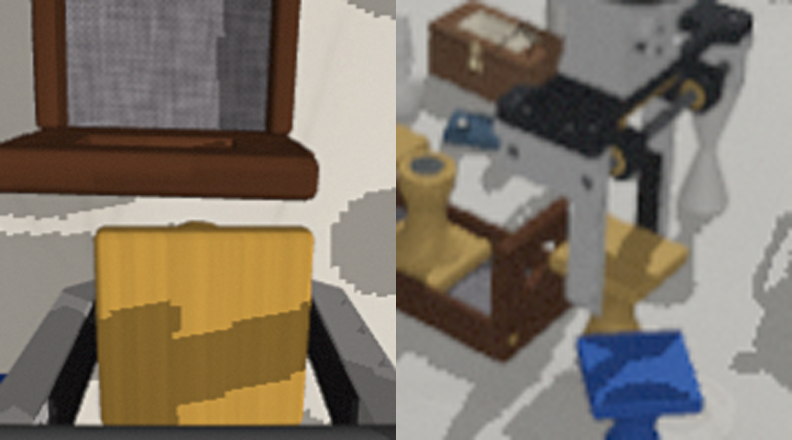

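Call:
{"method": "arm_command", "body": {
  "series": [
    [[0,0,-0.8,0],[0,0,-2.5,0],[0,0,-5,0],[0,0,-7.8,0],[0,0,-9.8,0]]
  ]
}}

```text
t: 37.03
eef_pos: [0.4393, -0.125, 0.1421]
tool_rot: [2.408, 2.015, 0.001]
contact_force: [1.3, -0.3, -2.5]
opening: 0.0618
```

```bash
python3 - <<'E'
from h import *
s=env.observe(); print(s["opening"],s["contact_force"]); go([0.4433,-0.0378,0.141],78.1)
E
```

```text
0.061797640351510696 [ 1.32566014 -0.34757802 -2.46083588]
t 37.03 pos [ 0.4393 -0.125   0.1421] yaw 79.84 -> shift cm [ 8.65 -1.15  0.11] turn 1.74 dist 8.7
```

Call:
{"method": "arm_command", "body": {
  "series": [
    [[2.5,-0.3,0,0.8],[5.5,-0.7,0,1.7],[7.8,-1,0,1.7],[8.6,-1.15,0,1.7],[8.6,-1.15,0,1.7]]
  ]
}}

```text
t: 37.45
eef_pos: [0.4422, -0.0366, 0.14]
tool_rot: [-2.436, -1.983, 0.0]
contact_force: [0.1, -0.3, -2.5]
opening: 0.062
```

Call:
{"method": "arm_command", "body": {
  "series": [
    [[0,0,0,0],[0,0,0,0]]
  ]
}}

```text
t: 37.62
eef_pos: [0.4428, -0.0391, 0.1402]
tool_rot: [2.439, 1.979, -0.001]
contact_force: [0.1, 0.3, -2.2]
opening: 0.062
```

```bash
python3 st2.py w49; python3 - <<'E'
from h import *
d=np.load("fl.npz"); im=d["image"]
cv2.imwrite("pics/w49c.png",cv2.resize(im[60:300,150:370],(700,764),interpolation=cv2.INTER_CUBIC)[:600])
E
```

```text
37.62 [ 0.4428 -0.0391  0.1402] 78.11 0.062 [ 0.1  0.3 -2.2] [-0.09 -0.06 -0.03]
```

View pics/w49c.png

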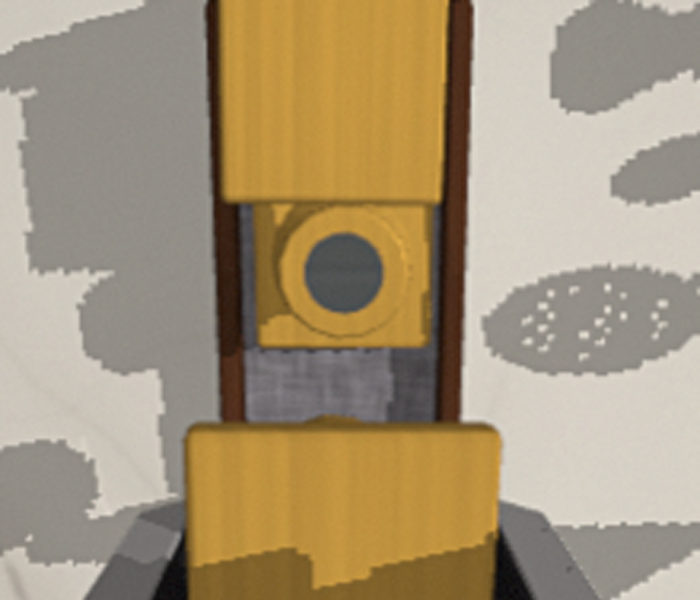

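```bash
python3 - <<'E'
from h import *
d=np.load("fl.npz"); f={k:d[k] for k in d.files}; f["k1"]=float(f["k1"]); o=f["p"][:2]; y=np.radians(float(f["y"]))
ax=np.array([np.cos(y),np.sin(y)]); ay=np.array([np.sin(y),-np.cos(y)])
def T(c,z):
    P=plane(f,c2p(c,700/220,150,60),z)[:,:2]-o; return (np.c_[P@ax,P@ay]*1000).round(1).tolist()
print("mid lip",T([(344,272)],.072),"mid base rear",T([(262,347),(428,347)],.018),"packed edge",T([(224,200),(445,203)],.072))
print("held front",T([(189,428),(498,428)],.161),"sides in/out",T([(243,410),(440,410),(222,410),(461,410)],.024), "far sides",T([(208,40),(470,40)],.024))
E
```

```text
mid lip [[53.4, 1.4]] mid base rear [[22.8, -27.3], [22.7, 31.3]] packed edge [[73.3, -32.0], [72.4, 29.5]]
held front [[31.4, -28.4], [31.4, 30.2]] sides in/out [[1.4, -34.0], [1.3, 35.5], [1.4, -41.4], [1.3, 42.9]] far sides [[123.2, -41.9], [123.1, 41.9]]
```

Call:
{"method": "arm_command", "body": {
  "series": [
    [[0.1,0,1.5,0],[0.1,0,3.5,0],[0.1,0,5.3,0],[0.1,0,6.3,0],[0.1,0,6.8,0]]
  ]
}}

```text
t: 38.08
eef_pos: [0.4416, -0.0378, 0.0706]
tool_rot: [-2.438, -1.977, 0.003]
contact_force: [0.4, -0.1, -2.6]
opening: 0.0617
```

Call:
{"method": "arm_command", "body": {
  "series": [
    [[0,0,0,0],[0,0,0,0],[0,0,0,0]]
  ]
}}

```text
t: 38.33
eef_pos: [0.444, -0.0378, 0.0733]
tool_rot: [2.438, 1.978, 0.002]
contact_force: [-0.6, -0.1, -2.8]
opening: 0.0616
```

```bash
python3 st2.py w50; python3 - <<'E'
from h import *
d=np.load("fl.npz"); im=d["image"]
cv2.imwrite("pics/w50c.png",cv2.resize(im[60:300,150:370],(700,764),interpolation=cv2.INTER_CUBIC)[:600])
E
```

```text
38.33 [ 0.444  -0.0378  0.0733] 78.12 0.0616 [-0.6 -0.1 -2.8] [-0.03 -0.09 -0.04]
```

View pics/w50c.png

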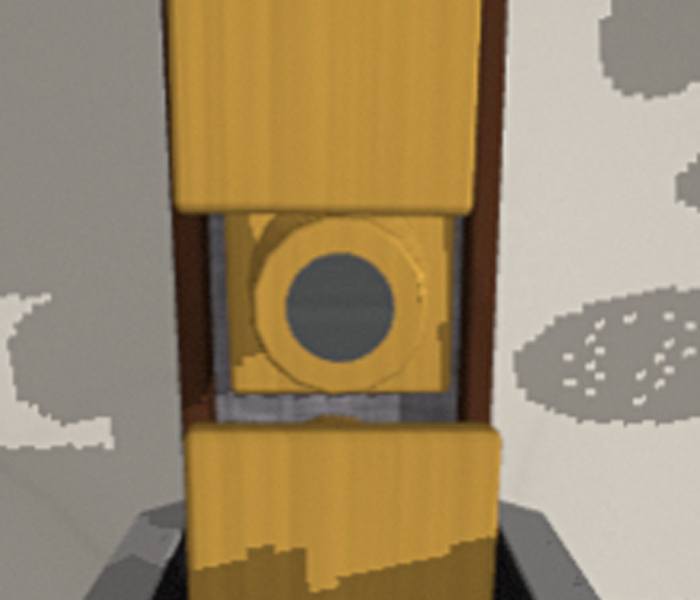

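```bash
python3 - <<'E'
from h import *
d=np.load("fl.npz"); f={k:d[k] for k in d.files}; f["k1"]=float(f["k1"]); o=f["p"][:2]; y=np.radians(float(f["y"]))
ax=np.array([np.cos(y),np.sin(y)]); ay=np.array([np.sin(y),-np.cos(y)])
def T(c,z):
    P=plane(f,c2p(c,700/220,150,60),z)[:,:2]-o; return (np.c_[P@ax,P@ay]*1000).round(1).tolist()
print("mid lip",T([(340,306)],.072),"mid base rear",T([(232,391),(447,391)],.018),"packed",T([(178,212),(473,212)],.072))
print("held front",T([(189,428),(498,430)],.0942),"sides",T([(215,410),(458,410)],.024))
E
```

```text
mid lip [[51.8, 0.2]] mid base rear [[21.8, -29.7], [21.7, 30.1]] packed [[71.1, -32.7], [71.0, 27.4]]
held front [[31.5, -28.5], [31.0, 30.2]] sides [[17.8, -33.7], [17.7, 32.5]]
```

Call:
{"method": "arm_command", "body": {
  "series": [
    [[-0.03,-0.1,0.3,0],[-0.03,-0.1,0.7,0],[-0.03,-0.1,1.1,0],[-0.03,-0.1,1.4,0],[-0.03,-0.1,1.6,0]]
  ]
}}

```text
t: 38.8
eef_pos: [0.4414, -0.0372, 0.0556]
tool_rot: [-2.438, -1.98, 0.001]
contact_force: [-0.0, -0.0, -2.8]
opening: 0.0615
```

Call:
{"method": "arm_command", "body": {
  "series": [
    [[0,0,0.1,0],[0,0,0.2,0],[0,0,0.3,0],[0,0,0.4,0],[0,0,0.45,0]]
  ]
}}

```text
t: 39.22
eef_pos: [0.4419, -0.0374, 0.0517]
tool_rot: [2.439, 1.98, 0.0]
contact_force: [0.8, -0.1, -1.8]
opening: 0.0616
```

Call:
{"method": "arm_command", "body": {
  "series": [
    [[0,0,0.05,0],[0,0,0.1,0],[0,0,0.13,0]]
  ]
}}

```text
t: 39.47
eef_pos: [0.442, -0.0374, 0.0511]
tool_rot: [-2.439, -1.98, 0.0]
contact_force: [-3.6, 0.8, 7.1]
opening: 0.0617
```

```bash
python3 st3.py w51
```

```text
39.47 [ 0.442  -0.0374  0.0511] 78.14 0.0617 [-3.6  0.8  7.1] [0.18 0.54 0.05]
```

View pics/w51.png

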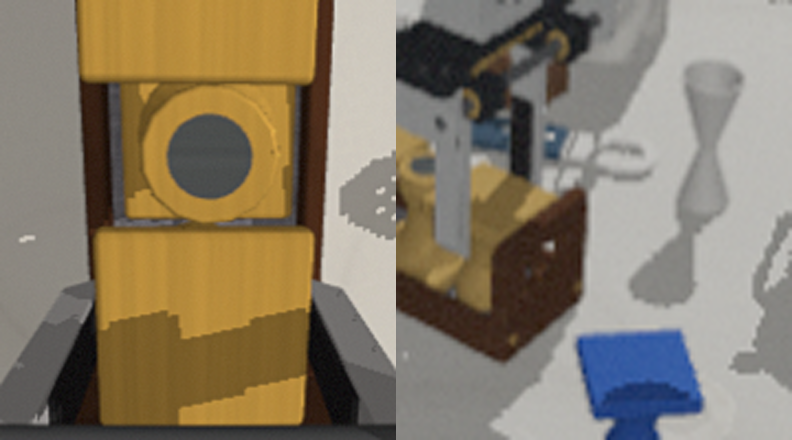

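It has seated at the predicted height with a light 7 N. I'll release and retreat.

Call:
{"method": "arm_command", "body": {
  "series": [
    [[0,0,-0.08,0],[0,0,-0.08,0]]
  ]
}}

```text
t: 39.73
eef_pos: [0.4422, -0.0374, 0.0513]
tool_rot: [2.439, 1.979, 0.001]
contact_force: [0.5, -1.0, -0.6]
opening: 0.0616
```

Call:
{"method": "arm_command", "body": {
  "series": [
    [[0,0,0,0],[0,0,0,0],[0,0,0,0],[0,0,-0.5,0],[0,0,-2,0]]
  ],
  "hand": 82
}}

```text
t: 40.15
eef_pos: [0.44, -0.0368, 0.0699]
tool_rot: [-2.436, -1.978, 0.004]
contact_force: [0.0, -0.2, 0.2]
opening: 0.0771
```

Call:
{"method": "arm_command", "body": {
  "series": [
    [[0,0,-3,0],[0,0,-6,0],[0,0,-9.5,0],[0,0,-12,0],[0,0,-13,0]]
  ]
}}

```text
t: 40.57
eef_pos: [0.4447, -0.0381, 0.2062]
tool_rot: [2.433, 1.976, 0.008]
contact_force: [1.0, 0.0, 0.8]
opening: 0.0769
```

Call:
{"method": "arm_command", "body": {
  "series": [
    [[-4,0,0,0],[-7,0,0,0],[-8,0,0,0],[-8,0,0,0],[-8,0,0,0]]
  ]
}}

```text
t: 40.98
eef_pos: [0.425, -0.1152, 0.2004]
tool_rot: [-2.439, -1.976, -0.0]
contact_force: [-0.6, 0.1, 0.8]
opening: 0.0767
```

```bash
python3 st2.py w52; python3 - <<'E'
from h import *
f=grab("scene"); cv2.imwrite("pics/s52.png",cv2.resize(f["image"][170:260,215:325],None,fx=6,fy=6,interpolation=cv2.INTER_CUBIC))
E
```

```text
40.98 [ 0.425  -0.1152  0.2004] 78.03 0.0767 [-0.6  0.1  0.8] [-0.04 -0.11 -0.06]
```

View pics/w52.png

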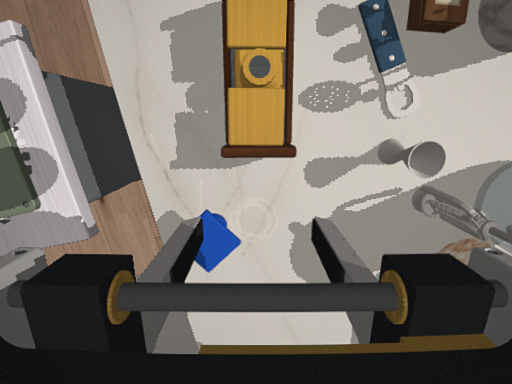

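View pics/s52.png

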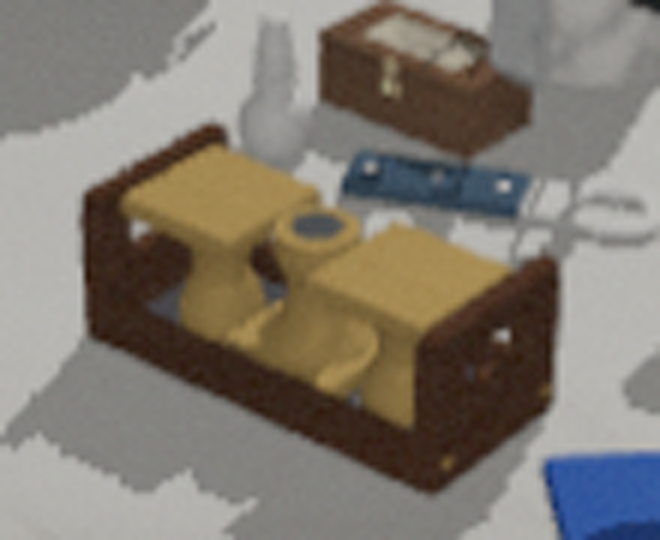

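```bash
python3 - <<'E'
from h import *
d=np.load("fl.npz"); f={k:d[k] for k in d.files}; f["k1"]=float(f["k1"]); im=f["image"]
o=np.array([0.4538,0.0120]); y=np.radians(78.1); ax=np.array([np.cos(y),np.sin(y)]); ay=np.array([np.sin(y),-np.cos(y)])
cv2.imwrite("pics/w52c.png",cv2.resize(im[0:165,205:310],None,fx=3.6,fy=3.6,interpolation=cv2.INTER_CUBIC))
m=goldmask(im)
for nm,(a,b) in {"packed":(0,46),"last":(90,150)}.items():
    mm=m.copy(); mm[:a]=0; mm[b:]=0; mm[:,:215]=0; mm[:,300:]=0
    c=max(cv2.findContours(mm,0,1)[0],key=cv2.contourArea); q=cv2.approxPolyDP(c,4,True)[:,0]; P=plane(f,q.astype(float),.072)[:,:2]-o
    print(nm,(np.c_[P@ax,P@ay]*1000).round(1).tolist())
E
```

```text
packed [[64.3, -32.5], [21.8, -32.4], [21.7, 27.9], [64.2, 29.2]]
last [[-22.9, -33.5], [-81.5, -31.7], [-80.5, 27.8], [-23.0, 27.7]]
```

View pics/w52c.png

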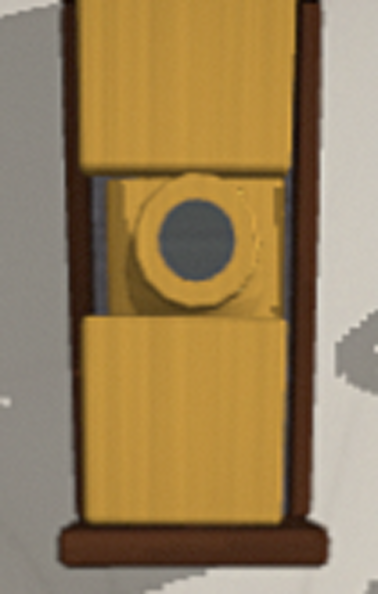

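All three are in line and square, and nothing is touching them. Handing in.

```bash
python3 - <<'E'
from h import *
f=grab("top"); cv2.imwrite("pics/t53.png",f["image"]); print(env.observe()["t"]); print(env.finish_job())
E
```

```text
41.1333
the job is handed in; nothing more can be done
None
```

View pics/t53.png

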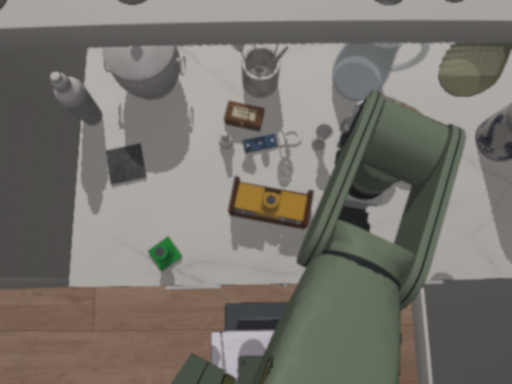

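All three brass holders are packed top to tail in the tray, and the job was handed in at about 41 s of the 54 s allowed.

**What I did:**
- **Middle:** I lowered the standing holder upright into the tray. I then slid its base under the packed one's and pushed the row against the +y end board at about 10 N.
- **Last:** The lying holder went in upside down at the other end, touching the floor at about 7 N.

**Last checks:** The final wrist and scene pictures show the three standing straight on the floor, square and in line to about 2 mm. The gripper was clear of everything. In the final pictures the coaster, opener, stopper, jigger and both look-alikes show no visible movement.

**What went wrong on the way, all before the last holder went into the tray:**
- **First attempts to turn it:** Gripping its base and rolling the lip on the end board failed. The rim rode over the edge once, and on the second try the base slid about 13 mm in the pads, so I laid it back down.
- **Tipping it:** Fingertips tipped it up with its lip braced on the end board. Pressing the base flat from above then jammed at about 35 N, so I stopped. I gripped the base instead and pressed the lip against the board face, and it stood level.
- **Forces:** That fingertip press was near the 40 N contact limit, which applies to the arm and the gripper's body. The wrist stayed well under 120 N.

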